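# Fetch the boxed-in transformer for testing

## Task

The transformer on the white stand is boxed in by three capacitors: first move all three onto the grey mat, standing upright. Then put the transformer in the middle of the green pad on the test plate, its long side along the pad's long side, and finally stand each capacitor back on the middle of the disc of its own colour. Never knock a capacitor over or let the transformer drop.

Things in the scene. Friction and masses are not known exactly. Their poses are not given: they have to be found in the camera images.
- red_cap: red can capacitor: an upright cylinder 34 mm in diameter and 90 mm tall with a red sleeve and a bare metal top, 120 g; at the start it stands on the red disc, next to the transformer. Origin: centre of its underside, z up along the can; its yaw means nothing.
- blue_cap: blue can capacitor: an upright cylinder 34 mm in diameter and 90 mm tall with a blue sleeve and a bare metal top, 120 g; at the start it stands on the blue disc, next to the transformer. Origin: centre of its underside, z up along the can; its yaw means nothing.
- yellow_cap: yellow can capacitor: an upright cylinder 34 mm in diameter and 90 mm tall with a yellow sleeve and a bare metal top, 120 g; at the start it stands on the yellow disc, next to the transformer. Origin: centre of its underside, z up along the can; its yaw means nothing.
- red_disc: red disc, 48 mm in diameter and 2 mm thick, fixed on the 6 mm white storage stand (its top is 8 mm above the table); a 7 mm red rim shows around the capacitor on it. Origin: centre of its underside, 6 mm above the table.
- blue_disc: blue disc, 48 mm in diameter and 2 mm thick, fixed on the 6 mm white storage stand (its top is 8 mm above the table); a 7 mm blue rim shows around the capacitor on it. Origin: centre of its underside, 6 mm above the table.
- yellow_disc: yellow disc, 48 mm in diameter and 2 mm thick, fixed on the 6 mm white storage stand (its top is 8 mm above the table); a 7 mm yellow rim shows around the capacitor on it. Origin: centre of its underside, 6 mm above the table.
- transformer: transformer: a dark steel block with copper-coloured winding on top and sides, 56 mm long (its x), 40 mm wide (its y), 45 mm tall (3 to 4 mm of brass tags on top), about 400 g; at the start it sits on the white stand (6 mm thick), hemmed in left, right and front by the three capacitors, 9 to 13 mm away; its x points about away from the robot at the start. Origin: centre of its underside.
- mat: set-aside mat: flat grey felt, 240 mm (its x) by 110 mm (its y), 3 mm thick, fixed and empty at the start. Origin: centre of its underside.
- test_plate: test plate, fixed: aluminium plate 140 mm (its x) by 110 mm (its y), 8 mm thick, with a green pad 76 mm (x) by 56 mm (y), 2 mm thick, on it (pad top 10 mm above the table), and three binding posts 20 mm high in a row across its +x end, 69 mm from the pad's centre. Origin: on the table directly under the centre of the green pad (12 mm off the plate's own centre).
- stand: white storage stand, fixed: a laminate board 6 mm thick, 170 mm deep (its x, away from the robot) and 180 mm wide (its y). The transformer starts at its middle; discs lie at its (0, 50), (0, -50) and (-54, 0) mm, which colour where varies. A lip 36 mm high runs along its far edge at x = 77 mm; a loose control knob 14 mm tall lies near each front corner. Origin: centre of its underside.

How it is judged:
By the outcome, as a careful person would: the job done as asked, in the order asked, and still so for the second after the job is handed in, with the robot touching nothing.
It also fails if it takes over 147 s, if anything falls off the work surface, if the arm or the gripper's body presses on something with over 40 N, if the wrist force passes 120 N, or if a joint passes its speed limit or range.

## Robot

A 7-joint arm with a two-finger parallel gripper is mounted at the origin on the work surface. World frame = base frame: x ahead of the robot, y to its left, z up, the work surface at z = 0. Lengths are in m, angles in degrees, forces in N, time in s.
With the tool pointing down it reaches from about 0.425 to 0.875 m from the base axis. Payload 8.4 kg.
Tool frame: the origin (TCP) lies at the very end of the fingers, on their centre line; the grasp point (between the pads) lies behind it (ctrl.tcp_to_grasp is the z of the grasp point in the tool frame, in m); z points along the fingers, y is the direction in which the jaws open and shut (so a half turn about z gives the same grasp; the last joint's range is limited). The gripper opens to 87 mm and grips with 3 to 60 N. Pads are 19 mm wide; open, the fingers measure 117 mm over their backs; the gripper's body (75 mm by 190 mm) begins 51 mm behind the grasp point.
Start: joints at [65.707, 19.091, 2.286, 83.961, -0.768, 76.965, -3.352], TCP at [0.207, -0.616, 0.223] pointing down, gripper open.
Joint ranges: [-147.57, 147.57], [-21.85, 119.76], [-74.77, 79.35], [14.55, 137.4], [-85.83, 265.84], [4.83, 119.75], [-152.11, 152.11]. Speed limits (degrees/s): [127.2, 127.2, 159.86, 159.86, 180, 180, 180].

## Interface

Orientations are given as a 3x3 rotation matrix whose columns are the frame's x, y, z axes.
In Python, from cell import ctrl gives the robot as it stands.
- The arm moves only by the shell command python3 -m crank 'ROWS' [FORCE]. ROWS is text: rows parted by semicolons, each of 7 numbers parted by spaces: the finger opening in mm, from 0 to 87, then the shift along the world's x, y, z in mm, then the turn, a rotation vector about the world's x, y, z in degrees. In form: jaw tx ty tz ax ay az; .... A call has exactly 10 rows; each row shifts and turns the commanded pose from where the row before left it; what a row does not reach is not made up. A row lasts 1/12 s, in which the tool goes at most 41.7 mm and 7.16 degrees, less where a joint would pass 70% of its speed; a pose out of reach is approached as far as the arm can. A call is refused whole if a number of a shift passes 41.7 or a number of a turn 7.16, either way. A call with a gripper value outside its range is refused whole. The fingers move at their own pace and stop on an object; FORCE is the grip in N (left out, the last holds). Time passes only in rows, so rows that do not move let the fingers close, or fill a call up. It gives the time, the measured TCP pose, the force and the opening at its end, in the units of the state.
- ctrl.get_obs(): the state, without advancing time (a new reading comes with each control period).
- ctrl.read_camera(name): name is "side" or "top"; returns the picture (480x640x3 uint8, red, green, blue); there is no depth.
- ctrl.camera_params(name): a dict with "mtx" (3x3 intrinsics, pixels), "position" and "rotation" of the camera in the world. Camera axes: x right, y down, z forward; pixel columns grow to the right and rows downward; lengths in m; the calibration is good to about 2 mm. A picture is of the moment at which its call begins. camera_params takes no time and is no camera call.
- ctrl.finish_job(): hands the job in, once; it reports no verdict.
Trained networks look in the newest picture that a camera, given by its name, has taken for a name from the list of things; names that differ only in an ending like _2 or _b are one class to them, and where a whole thing is asked for, a point or a joint stands for the part that bears it (a point fixed in the world has none). Each returns a list of dicts, best first, with "p" (0 to 1); they miss things now and then, are a little off and sometimes report something else, mostly with a low value. They report only what shows in the picture. A call takes as long as a camera call.
- ctrl.boxes_of(camera, label): "pixel" ([column, row] in pixels, amid what is visible of it).
- ctrl.trace(camera, label): "mask" (480x640 bool, what is visible of it) and "pixel" ([column, row] in pixels, amid what is visible of it).
The state is a dict: "t": time; "joint_pos": joint angles; "qvel": joint speeds; "joint_torque": joint torques, N m; "ee_pos": TCP position; "ee_rot": TCP orientation; "force": force on the tool from outside, world axes, zero at the start; "torque": the same for the moment, N m; "gripper_width": opening from 0.0 (shut) to 1.0 (fully open).
Only numpy, scipy, OpenCV 4.12 (cv2) and the standard library are available. Lean on these libraries where they do the work, as an engineer would, in place of code of your own. Each camera call takes 0.05 s, during which the arm holds its last target.

## Working session

There is one attempt and no reset: what is moved stays moved. The work goes in short steps, Python scripts to look and compute and a shell command to move; the robot and the scene stay as the last step left them, time stands still between calls to the robot, and variables do not carry over. Pictures are saved under pics/ and viewed, and the job is handed in when it is done.

```bash
ls; mkdir -p pics
python3 - <<'E'
from cell import ctrl
import cv2,numpy as np
np.set_printoptions(precision=4,suppress=True)
o=ctrl.get_obs()
for k in o: print(k,np.array(o[k]))
print(ctrl.tcp_to_grasp)
for n in("top","side"):
    print(ctrl.camera_params(n)); cv2.imwrite(f"pics/{n}0.png",ctrl.read_camera(n)[:,:,::-1])
E
```

```text
pics
t 0.0
joint_pos [65.7081 19.1313  2.2838 84.0117 -0.7668 76.9653 -3.3519]
qvel [-0.0108  0.1004 -0.0098 -0.0247  0.0043 -0.0069 -0.0426]
joint_torque [ -0.0003 -65.6343   1.3349 -40.3792  -0.0597   0.0447   0.0002]
ee_pos [ 0.2072 -0.6156  0.2217]
ee_rot [[ 0.9477  0.3191 -0.0006]
 [ 0.3191 -0.9477  0.0015]
 [-0.0001 -0.0016 -1.    ]]
force [-1.0691  1.2244 -0.4076]
torque [ 0.0071 -0.0047  0.0223]
gripper_width 1.000498844270978
-0.0187
{'mtx': array([[568.3408,   0.    , 325.1755],
       [  0.    , 568.3408, 230.2871],
       [  0.    ,   0.    ,   1.    ]]), 'position': array([ 0.3415, -0.0185,  1.0296]), 'rotation': array([[-0.0186, -0.9891,  0.146 ],
       [-0.9998,  0.0172, -0.0108],
       [ 0.0082, -0.1462, -0.9892]])}
{'mtx': array([[527.4965,   0.    , 311.2539],
       [  0.    , 527.4965, 237.6782],
       [  0.    ,   0.    ,   1.    ]]), 'position': array([0.2478, 0.522 , 0.6353]), 'rotation': array([[-0.9179, -0.2689,  0.2919],
       [-0.3965,  0.6534, -0.6449],
       [-0.0173, -0.7076, -0.7064]])}
```

View pics/top0.png

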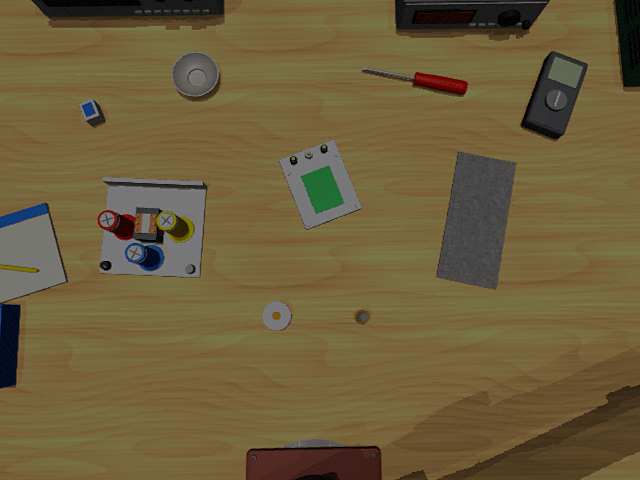

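View pics/side0.png

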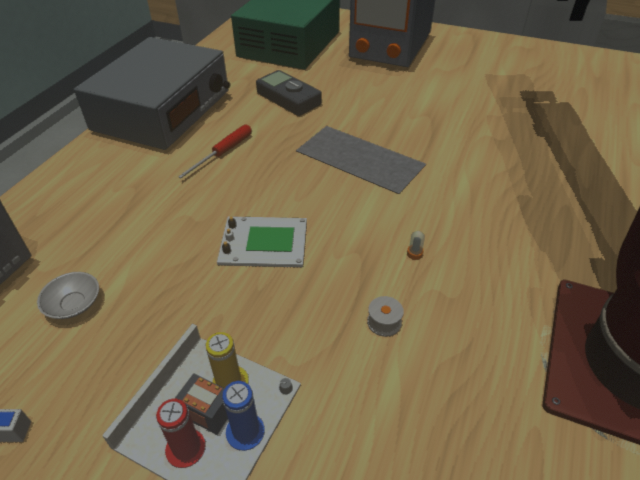

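```bash
cat > h.py <<'E'
from cell import ctrl
import cv2,numpy as np
from scipy.optimize import minimize
np.set_printoptions(precision=4,suppress=True)
P={n:ctrl.camera_params(n) for n in("top","side")}
def proj(n,X):
    p=P[n];c=(np.asarray(X,float)-p["position"])@p["rotation"];u=c@p["mtx"].T;return u[...,:2]/u[...,2:]
def back(n,uv,z):
    p=P[n];uv=np.atleast_2d(uv).astype(float)
    d=np.c_[uv,np.ones(len(uv))]@np.linalg.inv(p["mtx"]).T@p["rotation"].T
    return p["position"]+d*((z-p["position"][2])/d[:,2])[:,None]
def box(x,y,yaw,z0,z1,lx,ly):
    c,s=np.cos(yaw),np.sin(yaw)
    return np.array([[x+c*a*lx/2-s*b*ly/2,y+s*a*lx/2+c*b*ly/2,z] for z in(z0,z1) for a,b in((1,1),(1,-1),(-1,-1),(-1,1))])
def cyl(x,y,z0,z1,r):
    t=np.linspace(0,2*np.pi,40)
    return np.array([[x+r*np.cos(a),y+r*np.sin(a),z] for z in(z0,z1) for a in t])
S=4
def hullmask(n,X):
    h=cv2.convexHull(proj(n,X).astype(np.float32))[:,0]
    m=np.zeros((480*S,640*S),np.uint8);cv2.fillConvexPoly(m,np.round((h+.5)*S-.5).astype(np.int32),1)
    return cv2.resize(m.astype(np.float32),(640,480),interpolation=cv2.INTER_AREA)
def fit(masks,model,p0,ign={},step=None):
    """masks {cam:bool}, model(p)->points; maximise IoU outside ign masks"""
    def f(p):
        s=0
        for n,m in masks.items():
            h=hullmask(n,model(p));k=~ign.get(n,np.zeros((480,640),bool))
            s+=np.abs(h-m)[k].sum()/m.sum()
        return s
    p0=np.array(p0,float);step=step or [.006]*len(p0)
    sim=np.vstack([p0]+[p0+np.eye(len(p0))[i]*step[i] for i in range(len(p0))])
    r=minimize(f,p0,method="Nelder-Mead",options=dict(initial_simplex=sim,xatol=1e-4,fatol=1e-4))
    return r.x,r.fun
def look(*names):
    r={}
    for n in names or("top","side"): r[n]=ctrl.read_camera(n)
    return r
def tr(n,l):
    r=ctrl.trace(n,l);return r[0] if r else None
E
cat > m1.py <<'E'
from h import *
import pickle
im=look();M={}
for n in im:
    for l in "red_cap blue_cap yellow_cap red_disc blue_disc yellow_disc transformer mat test_plate stand".split():
        rs=ctrl.trace(n,l)
        print(n,l,[(round(r["p"],2),np.round(r["pixel"]),int(r["mask"].sum())) for r in rs])
        if rs: M[n,l]=rs[0]["mask"]
pickle.dump((im,M),open("m1.pkl","wb"))
E
python3 m1.py
```

```text
top red_cap [(0.97, array([115., 222.]), 715)]
top blue_cap [(0.86, array([142., 253.]), 600)]
top yellow_cap [(0.97, array([172., 223.]), 567)]
top red_disc [(0.61, array([123., 238.]), 85)]
top blue_disc []
top yellow_disc [(0.46, array([186., 235.]), 240)]
top transformer [(0.73, array([149., 224.]), 881)]
top mat [(0.68, array([477., 219.]), 7789)]
top test_plate [(0.59, array([320., 185.]), 4416)]
top stand [(0.81, array([161., 208.]), 6102), (0.21, array([142., 254.]), 675)]
side red_cap [(0.64, array([179., 427.]), 1841), (0.39, array([245., 414.]), 1701)]
side blue_cap [(0.66, array([243., 412.]), 1655)]
side yellow_cap [(0.97, array([225., 356.]), 1387)]
side red_disc [(0.89, array([184., 462.]), 338)]
side blue_disc [(0.69, array([240., 442.]), 410)]
side yellow_disc [(0.63, array([243., 374.]), 81)]
side transformer [(0.93, array([206., 402.]), 1899)]
side mat []
side test_plate []
side stand [(0.68, array([194., 427.]), 10856), (0.4, array([188., 463.]), 456)]
```

```bash
cat > m2.py <<'E'
from h import *
import pickle
im,M=pickle.load(open("m1.pkl","rb"))
g=np.hstack([cv2.resize(im["top"][165:295,85:225],None,fx=4,fy=4,interpolation=cv2.INTER_CUBIC)])
cv2.imwrite("pics/topz.png",g[:,:,::-1])
cv2.imwrite("pics/sidez.png",cv2.resize(im["side"][320:480,95:305],None,fx=3.5,fy=3.5,interpolation=cv2.INTER_CUBIC)[:,:,::-1])
cv2.imwrite("pics/pz.png",cv2.resize(im["top"][135:235,270:370],None,fx=6,fy=6,interpolation=cv2.INTER_CUBIC)[:,:,::-1])
# pad by green, mat
hsv=cv2.cvtColor(im["top"],cv2.COLOR_RGB2HSV)
gm=(hsv[...,0]>45)&(hsv[...,0]<80)&(hsv[...,1]>150)&(hsv[...,2]>60); gm[:140]=0; gm[230:]=0
for n in("top","side"):
    hs=cv2.cvtColor(im[n],cv2.COLOR_RGB2HSV); q=(hs[...,0]>45)&(hs[...,0]<80)&(hs[...,1]>150)&(hs[...,2]>60)
    k,lab,st,ce=cv2.connectedComponentsWithStats(q.astype(np.uint8)); i=1+np.argmax(st[1:,4]); q=lab==i
    print(n,st[i]); M[n,"pad"]=q
    c=back(n,ce[i],.01)[0][:2]
    print(n,fit({n:q},lambda p:box(p[0],p[1],p[2],.008,.010,.076,.056),[*c,.3],step=[.004,.004,.2]))
print("pad both",fit({n:M[n,"pad"] for n in im},lambda p:box(p[0],p[1],p[2],.008,.010,.076,.056),[*c,.3],step=[.004,.004,.2]))
m=M["top","mat"];ys,xs=np.nonzero(m);c=back("top",[xs.mean(),ys.mean()],.003)[0]
print("mat",fit({"top":m},lambda p:box(p[0],p[1],p[2],0,.003,.24,.11),[*c[:2],-.1],step=[.004,.004,.2]))
for l in("red","blue","yellow"):
    for ns in(("top",),("side",),("top","side")):
        ms={n:M[n,l+"_cap"] for n in ns}
        n=ns[0];px=np.array(np.nonzero(ms[n]))[::-1].mean(1);c=back(n,px,.05)[0]
        print(l,ns,fit(ms,lambda p:cyl(p[0],p[1],.008,.098,.017),c[:2]))
E
python3 m2.py
```

```text
top [ 301  166   43   47 1175]
top (array([ 0.5685, -0.0255,  0.3493]), np.float64(0.07186170212765958))Traceback (most recent call last):
  File "m2.py", line 13, in <module>
    k,lab,st,ce=cv2.connectedComponentsWithStats(q.astype(np.uint8)); i=1+np.argmax(st[1:,4]); q=lab==i
                                                                          ~~~~~~~~~^^^^^^^^^^
    return _wrapfunc(a, 'argmax', axis=axis, out=out, **kwds)
    return bound(*args, **kwds)
ValueError: attempt to get argmax of an empty sequence
```

```bash
python3 -c "
import cv2;[print(f,cv2.imread('pics/'+f).shape) for f in('topz.png','sidez.png','pz.png')]"
```

```text
topz.png (520, 560, 3)
sidez.png (560, 735, 3)
pz.png (600, 600, 3)
```

View pics/topz.png

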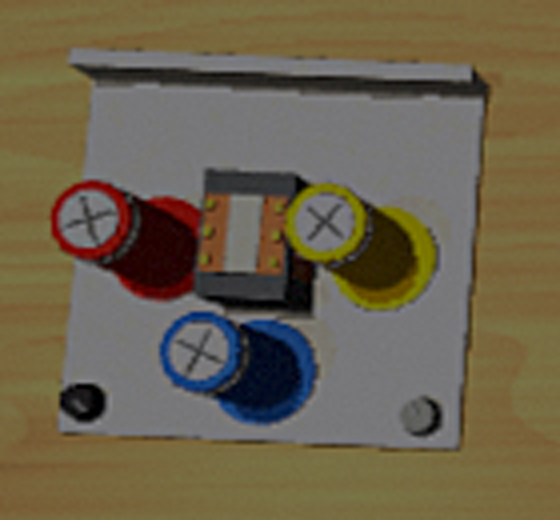

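View pics/sidez.png

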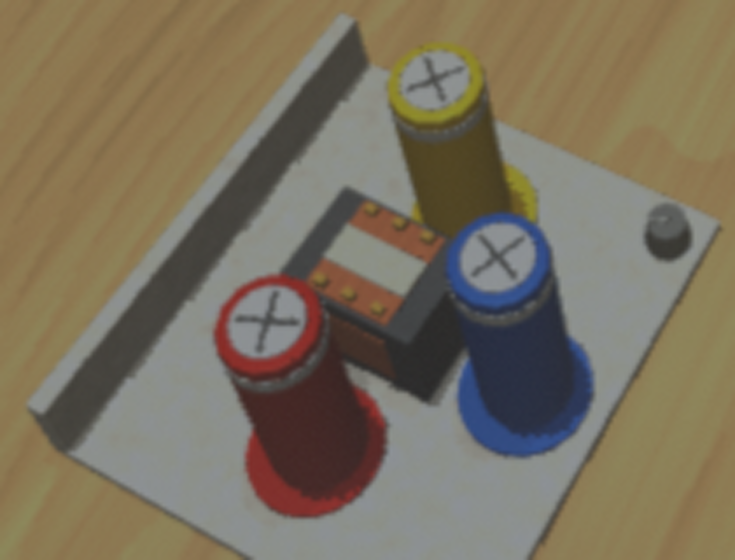

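Red cap left, yellow right and blue in front of the transformer. The top crosses are near (107.5,220), (166,221) and (135.5,252.5) in the top view.

```bash
sed -i 's/hs\[...,1\]>150)&(hs\[...,2\]>60)/hs[...,1]>130)\&(hs[...,2]>30)/' m2.py
sed -i 's/i=1+np.argmax(st\[1:,4\]); q=lab==i/i=1+np.argmax(st[1:,4]*((st[1:,1]>150)\&(st[1:,1]<260))); q=lab==i/' m2.py
cat >> m2.py <<'E'
C={"red":(107.5,220),"yellow":(165.8,221),"blue":(135.5,252.5)}
for l in C: print(l,"cross top",back("top",C[l],.098))
# side crosses
D={"red":(95+267/3.5,320+322/3.5),"yellow":(95+436/3.5,320+80/3.5),"blue":(95+497/3.5,320+256/3.5)}
for l in D: print(l,"cross side",back("side",D[l],.098))
# discs + rims: union of colour incl. cap
for n in("top","side"):
  hs=cv2.cvtColor(im[n],cv2.COLOR_RGB2HSV).astype(int)
  print(n,"disc centers px test",[ (l,proj(n,[*back("top",C[l],.098)[0][:2],.008])) for l in C])
# stand corners (top zoom)
cor=np.array([[75,82],[486,92],[458,449],[62,432]])/4+[85,165]
print("stand corners",back("top",cor,.006))
t=np.array([[203,190],[296,192],[287,274],[196,270]])
E
python3 m2.py
```

```text
top [ 301  166   43   48 1189]
top (array([ 0.5686, -0.0254,  0.3501]), np.float64(0.060712783851976454))
side [267 238   5   7  14]
side (array([ 1.0392, -1.302 , 18.7815]), np.float64(1.0))
pad both (array([ 1.0392, -1.302 , 18.7815]), np.float64(2.0))
mat (array([ 0.51  , -0.3082, -0.2142]), np.float64(0.016104442162023367))
red ('top',) (array([0.5032, 0.3328]), np.float64(0.04108391608391608))
red ('side',) (array([0.5044, 0.3358]), np.float64(0.05099130907115698))
red ('top', 'side') (array([0.5044, 0.3352]), np.float64(0.16243879694450036))
blue ('top',) (array([0.4478, 0.2848]), np.float64(0.10510416666666667))
blue ('side',) (array([0.4495, 0.2881]), np.float64(0.07212990936555891))
blue ('top', 'side') (array([0.4492, 0.2879]), np.float64(0.21215225327291037))
yellow ('top',) (array([0.4997, 0.2339]), np.float64(0.08741181657848325))
yellow ('side',) (array([0.5026, 0.2371]), np.float64(0.16249098774333093))
yellow ('top', 'side') (array([0.5019, 0.2371]), np.float64(0.3399377121138717))
red cross top [[0.5025 0.3315 0.098 ]]
yellow cross top [[0.4992 0.2352 0.098 ]]
blue cross top [[0.4476 0.2837 0.098 ]]
red cross side [[0.5042 0.3361 0.098 ]]
yellow cross side [[0.5009 0.2385 0.098 ]]
blue cross side [[0.449  0.2886 0.098 ]]
top disc centers px test [('red', array([125.9043, 228.1465])), ('yellow', array([179.1595, 229.0558])), ('blue', array([151.6022, 257.8774]))]
side disc centers px test [('red', array([189.7678, 444.4036])), ('yellow', array([231.3977, 379.6998])), ('blue', array([248.4179, 426.436 ]))]
stand corners [[0.5828 0.3754 0.006 ]
 [0.575  0.187  0.006 ]
 [0.4113 0.1976 0.006 ]
 [0.4221 0.375  0.006 ]]
```

View pics/pz.png

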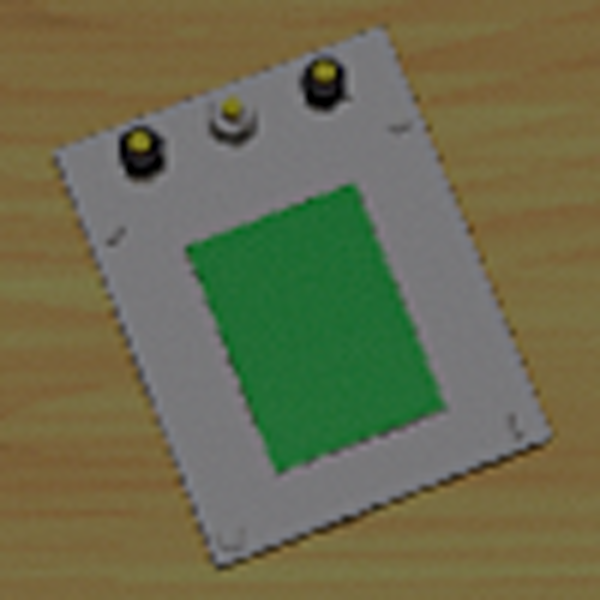

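```bash
python3 -m crank '60 28 28 0 0 0 0;60 28 28 0 0 0 0;60 28 28 0 0 0 0;60 28 28 0 0 0 0;60 28 28 0 0 0 0;60 28 28 0 0 0 0;60 28 28 0 0 0 0;60 28 28 0 0 0 0;60 28 28 0 0 0 0;60 28 28 0 0 0 0' 20
```

```text
t: 2.03
ee_pos: [0.4885, -0.3344, 0.2229]
ee_rot: [[0.948, 0.319, 0.0], [0.319, -0.948, -0.0], [0.0, 0.0, -1.0]]
force: [1.1, -1.3, 0.7]
gripper_width: 0.69
```

```bash
python3 -m crank '60 13 38 0 0 0 5;60 13 38 0 0 0 5;60 13 38 0 0 0 5;60 13 38 0 0 0 5;60 13 38 0 0 0 5;60 13 38 0 0 0 5;60 13 38 0 0 0 5;60 13 38 0 0 0 5;60 13 38 0 0 0 5;60 13 38 0 0 0 5' && python3 -m crank '60 -14 36 0 0 0 2.4;60 -14 36 0 0 0 2.4;60 -14 36 0 0 0 2.4;60 -14 36 0 0 0 2.4;60 -14 36 0 0 0 2.4;60 -14 36 0 0 0 2.4;60 -14 36 0 0 0 2.4;60 -14 36 0 0 0 2.4;60 0 0 0 0 0 0;60 0 0 0 0 0 0'
```

```text
t: 2.87
ee_pos: [0.6178, 0.0458, 0.2229]
ee_rot: [[0.361, 0.932, 0.001], [0.932, -0.361, -0.0], [0.0, 0.001, -1.0]]
force: [0.4, -0.2, -0.1]
gripper_width: 0.687
t: 3.7
ee_pos: [0.5036, 0.3348, 0.2227]
ee_rot: [[0.033, 0.999, -0.0], [0.999, -0.033, 0.001], [0.001, -0.0, -1.0]]
force: [0.4, -0.1, 0.4]
gripper_width: 0.691
```

```bash
python3 -m crank '60 0 0 -15 0 0 0;60 0 0 -15 0 0 0;60 0 0 -15 0 0 0;60 0 0 -15 0 0 0;60 0 0 -15 0 0 0;60 0 0 -15 0 0 0;60 0 0 -10 0 0 0;60 0 0 0 0 0 0;60 0 0 0 0 0 0;60 0 0 0 0 0 0'
python3 - <<'E'
from h import *
im=look()
a=cv2.resize(im["top"][165:295,55:215],None,fx=2.5,fy=2.5);b=cv2.resize(im["side"][240:480,75:325],None,fx=1.6,fy=1.6)
h=min(len(a),len(b));cv2.imwrite("pics/a1.png",np.hstack([a[:h],b[:h]])[:,:,::-1])
E
```

```text
t: 4.53
ee_pos: [0.506, 0.332, 0.1235]
ee_rot: [[0.039, 0.999, 0.001], [0.999, -0.039, 0.001], [0.001, 0.001, -1.0]]
force: [-0.2, 0.6, 1.1]
gripper_width: 0.692
```

View pics/a1.png

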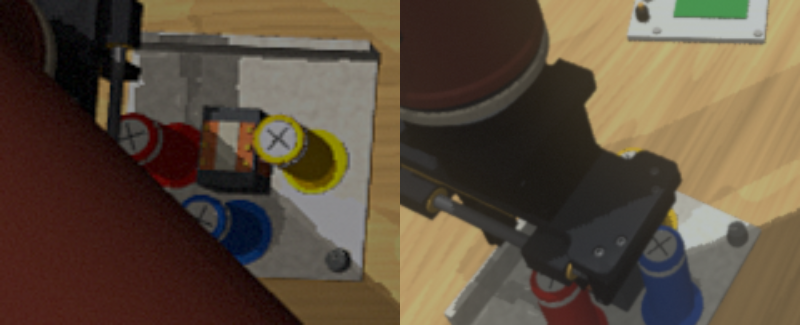

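The jaws straddle the red can in x (far finger left of its top at about (110,95) in the picture), and the other cans are clear. The measured pose drifted by about 2 mm, so I'll check it once the arm settles.

```bash
python3 -m crank '60 -0.5 0.5 -12 0 0 0;60 -0.5 0.5 -12 0 0 0;60 -0.5 0.5 -12 0 0 0;60 -0.5 0.5 -12 0 0 0;60 0 0 -12 0 0 0;60 0 0 -12 0 0 0;60 0 0 -12 0 0 0;60 0 0 0 0 0 0;60 0 0 0 0 0 0;60 0 0 0 0 0 0'
```

```text
t: 5.47
ee_pos: [0.5036, 0.3343, 0.0389]
ee_rot: [[0.038, 0.999, 0.0], [0.999, -0.038, 0.0], [0.0, 0.0, -1.0]]
force: [0.7, -0.6, 0.5]
gripper_width: 0.691
```

```bash
python3 -m crank '45 0 0 0 0 0 0;40 0 0 0 0 0 0;36 0 0 0 0 0 0;34 0 0 0 0 0 0;30 0 0 0 0 0 0;20 0 0 0 0 0 0;20 0 0 0 0 0 0;20 0 0 0 0 0 0;20 0 0 0 0 0 0;20 0 0 0 0 0 0' 25
```

```text
t: 6.3
ee_pos: [0.5036, 0.3341, 0.0388]
ee_rot: [[0.038, 0.999, 0.0], [0.999, -0.038, 0.0], [0.0, 0.0, -1.0]]
force: [0.2, -0.2, 3.5]
gripper_width: 0.386
```

```bash
python3 -m crank '20 0 0 5 0 0 0;20 0 0 10 0 0 0;20 0 0 15 0 0 0;20 0 0 20 0 0 0;20 0 0 20 0 0 0;20 0 0 20 0 0 0;20 0 0 20 0 0 0;20 0 0 10 0 0 0;20 0 0 0 0 0 0;20 0 0 0 0 0 0'
python3 - <<'E'
from h import *
im=look();print(ctrl.get_obs()["ee_pos"],ctrl.get_obs()["force"])
a=cv2.resize(im["top"][165:295,55:215],None,fx=2.5,fy=2.5);b=cv2.resize(im["side"][240:480,75:325],None,fx=1.6,fy=1.6)
h=min(len(a),len(b));cv2.imwrite("pics/a2.png",np.hstack([a[:h],b[:h]])[:,:,::-1])
E
```

```text
t: 7.13
ee_pos: [0.5034, 0.334, 0.1586]
ee_rot: [[0.038, 0.999, 0.0], [0.999, -0.038, 0.0], [0.0, 0.0, -1.0]]
force: [-0.6, 0.0, -0.9]
gripper_width: 0.386
[0.5029 0.3334 0.1572] [-0.0668  0.3885 -1.5098]
```

View pics/a2.png

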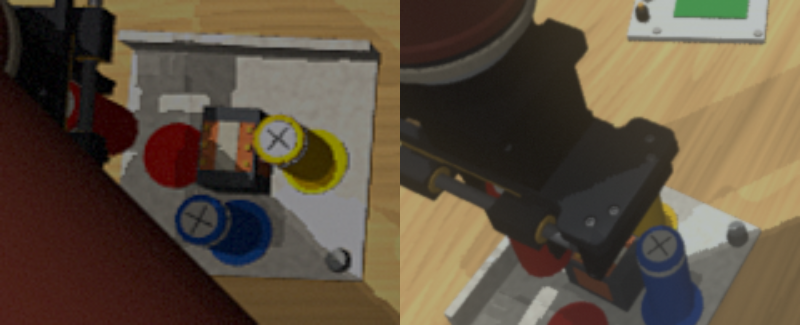

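```bash
python3 -m crank '20 2 -15 0 0 0 0;20 5 -30 0 0 0 0;20 5 -39 0 0 0 0;20 5 -39 0 0 0 0;20 5 -39 0 0 0 0;20 5 -39 0 0 0 0;20 5 -39 0 0 0 0;20 5 -39 0 0 0 0;20 5 -39 0 0 0 0;20 5 -39 0 0 0 0' && python3 -m crank '20 5 -39 0 0 0 0;20 5 -39 0 0 0 0;20 5 -39 0 0 0 0;20 5 -39 0 0 0 0;20 5 -39 0 0 0 0;20 5 -39 0 0 0 0;20 5 -30 0 0 0 0;20 1 -15 0 0 0 0;20 0 0 0 0 0 0;20 0 0 0 0 0 0'
python3 - <<'E'
from h import *
im=look();print(ctrl.get_obs()["ee_pos"],ctrl.get_obs()["force"])
cv2.imwrite("pics/top3.png",im["top"][:,:,::-1]);cv2.imwrite("pics/side3.png",im["side"][:,:,::-1])
for n in im:
  for l in "red_cap blue_cap yellow_cap red_disc transformer mat test_plate stand".split():
    rs=ctrl.trace(n,l);print(n,l,[(round(r["p"],2),np.round(r["pixel"]),int(r["mask"].sum())) for r in rs])
    for i,r in enumerate(rs[:2]): np.save(f"m3_{n}_{l}_{i}.npy",r["mask"])
E
```

```text
t: 8.07
ee_pos: [0.5495, -0.025, 0.1573]
ee_rot: [[0.038, 0.999, -0.002], [0.999, -0.038, 0.0], [0.0, -0.002, -1.0]]
force: [0.5, 0.1, -1.4]
gripper_width: 0.382
t: 8.9
ee_pos: [0.5857, -0.302, 0.1568]
ee_rot: [[0.039, 0.999, -0.002], [0.999, -0.039, 0.002], [0.002, -0.002, -1.0]]
force: [-0.8, -0.1, -2.2]
gripper_width: 0.383
[ 0.5865 -0.2999  0.1578] [ 0.4623  1.1797 -0.5984]
top red_cap [(0.67, array([486., 150.]), 99), (0.4, array([186., 239.]), 213)]
top blue_cap [(0.65, array([144., 251.]), 631)]
top yellow_cap [(0.89, array([172., 227.]), 607), (0.74, array([149., 228.]), 947)]
top red_disc [(0.9, array([122., 228.]), 511)]
top transformer [(0.8, array([150., 228.]), 921)]
top mat [(0.73, array([475., 230.]), 6758)]
top test_plate [(0.6, array([143., 252.]), 589)]
top stand [(0.6, array([488., 151.]), 155), (0.56, array([161., 209.]), 6638)]
side red_cap [(0.63, array([322.,  72.]), 848)]
side blue_cap [(0.7, array([246., 412.]), 1670)]
side yellow_cap [(0.89, array([224., 353.]), 1304)]
side red_disc [(0.92, array([187., 447.]), 1198)]
side transformer []
side mat [(0.73, array([361., 157.]), 3927)]
side test_plate [(0.98, array([264., 242.]), 4108)]
side stand [(0.93, array([184., 418.]), 12048)]
```

View pics/top3.png

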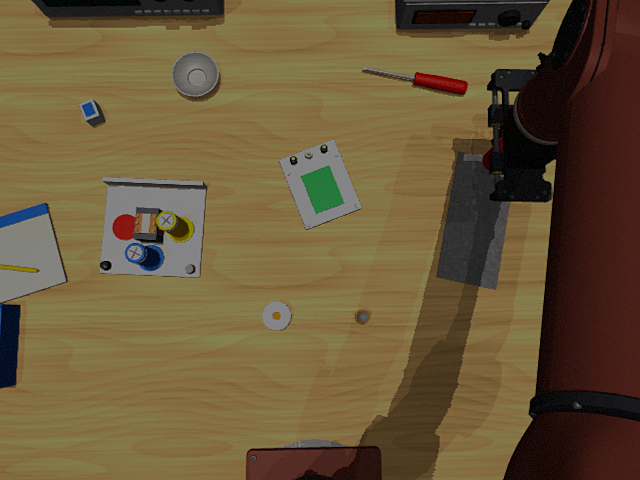

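View pics/side3.png

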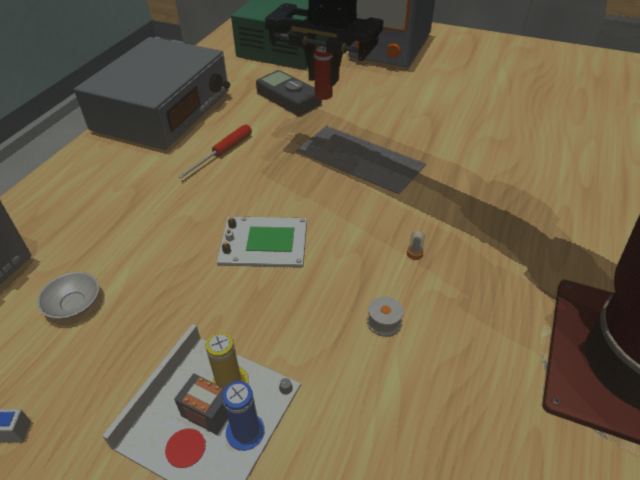

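The held red can is at (322,75) in the side view, and it is clear of the mat, so all of the red disc shows at top (124,227) and side (185,448). I'll fit the fixed items now.

```bash
cat > m3.py <<'E'
from h import *
L=lambda n,l,i=0: np.load(f"m3_{n}_{l}_{i}.npy")
for n in("top","side"):
    im=cv2.imread(f"pics/{n}3.png")[:,:,::-1].copy()
    c=back(n,[(124,227) if n=="top" else (185,448)][0],.008)[0]
    hs=cv2.cvtColor(im,cv2.COLOR_RGB2HSV);q=((hs[...,0]<8)|(hs[...,0]>172))&(hs[...,1]>150)&(hs[...,2]>70)
    k,lab=cv2.connectedComponents(q.astype(np.uint8));v=(124,227) if n=="top" else (185,448);q=lab==lab[v[1],v[0]]
    print(n,"red disc",q.sum(),fit({n:q},lambda p:cyl(p[0],p[1],.006,.008,.024),c[:2]),"net",fit({n:L(n,"red_disc")},lambda p:cyl(p[0],p[1],.006,.008,.024),c[:2]))
    q=(im[...,1]>1.5*im[...,0])&(im[...,1]>1.25*im[...,2])&(im[...,1]>40)
    k,lab=cv2.connectedComponents(q.astype(np.uint8));v=(322,190) if n=="top" else (271,240);q=lab==lab[v[1],v[0]]
    ce=np.array(np.nonzero(q))[::-1].mean(1)
    print(n,"pad",q.sum(),fit({n:q},lambda p:box(p[0],p[1],p[2],.0095,.010,.076,.056),[*back(n,ce,.01)[0][:2],.35],step=[.004,.004,.1]))
m=L("side","mat")
print("mat side",fit({"side":m},lambda p:box(p[0],p[1],p[2],0,.003,.24,.11),[.51,-.308,-.21],step=[.004,.004,.1]))
print("mat side hidden ok",m.sum())
# held cap, side
m=L("side","red_cap")
z0=.157-.031
print("held",fit({"side":m},lambda p:cyl(p[0],p[1],z0,z0+.09,.017),[.5865,-.30]))
E
python3 m3.py
```

```text
top red disc 465 (array([0.5056, 0.3339]), np.float64(0.2060483870967742)) net (array([0.5045, 0.3343]), np.float64(0.13955479452054795))
top pad 1223 (array([ 0.5687, -0.0255,  0.3589]), np.float64(0.038430089942763694))
side red disc 1111 (array([0.5076, 0.336 ]), np.float64(0.12640639063906392)) net (array([0.5069, 0.3361]), np.float64(0.04773580968280467))
side pad 1017 (array([ 0.5704, -0.0211,  0.3343]), np.float64(0.06698623402163226))
mat side (array([ 0.5104, -0.3047, -0.2166]), np.float64(0.056786350903997966))
mat side hidden ok 3927
held (array([ 0.588 , -0.2995]), np.float64(0.21101120283018868))
```

```bash
python3 -m crank '20 0 -12 -15 0 0 0;20 1 -12 -18 0 0 0;20 0 0 -18 0 0 0;20 0 0 -18 0 0 0;20 0 0 -15 0 0 0;20 0 0 -12 0 0 0;20 0 0 -8 0 0 0;20 0 0 -6 0 0 0;20 0 0 -4 0 0 0;20 0 0 0 0 0 0'
```

```text
t: 10.63
ee_pos: [0.5873, -0.326, 0.044]
ee_rot: [[0.038, 0.999, -0.0], [0.999, -0.038, 0.0], [0.0, -0.0, -1.0]]
force: [0.8, -0.3, -1.8]
gripper_width: 0.384
```

```bash
python3 -m crank '20 0 0 -3 0 0 0;20 0 0 -3 0 0 0;20 0 0 -2 0 0 0;20 0 0 -1 0 0 0;20 0 0 -1 0 0 0;20 0 0 0 0 0 0;20 0 0 0 0 0 0;20 0 0 0 0 0 0;20 0 0 0 0 0 0;20 0 0 0 0 0 0'
```

```text
t: 11.47
ee_pos: [0.5875, -0.326, 0.0347]
ee_rot: [[0.038, 0.999, 0.0], [0.999, -0.038, -0.0], [-0.0, 0.0, -1.0]]
force: [0.1, 0.9, -1.5]
gripper_width: 0.388
```

```bash
python3 -m crank '20 0 0 -0.5 0 0 0;20 0 0 -0.5 0 0 0;20 0 0 -0.5 0 0 0;20 0 0 0 0 0 0;20 0 0 0 0 0 0;34 0 0 0 0 0 0;36 0 0 0 0 0 0;40 0 0 0 0 0 0;46 0 0 0 0 0 0;52 0 0 0 0 0 0' && python3 -m crank '55 0 0 0 0 0 0;55 0 0 20 0 0 0;55 0 0 25 0 0 0;55 0 0 25 0 0 0;55 0 0 25 0 0 0;55 0 0 25 0 0 0;55 0 0 15 0 0 0;55 -2 20 0 0 0 0;55 -4 35 0 0 0 0;55 -6 39 0 0 0 0'
python3 - <<'E'
from h import *
im=look("side");cv2.imwrite("pics/side4.png",im["side"][:,:,::-1])
E
```

```text
t: 12.3
ee_pos: [0.5874, -0.326, 0.0329]
ee_rot: [[0.038, 0.999, -0.0], [0.999, -0.038, 0.0], [0.0, -0.0, -1.0]]
force: [0.3, 0.3, 0.8]
gripper_width: 0.527
t: 13.13
ee_pos: [0.5751, -0.2329, 0.168]
ee_rot: [[0.042, 0.999, 0.001], [0.999, -0.042, -0.001], [-0.001, 0.001, -1.0]]
force: [1.0, 0.8, -0.3]
gripper_width: 0.632
```

View pics/side4.png

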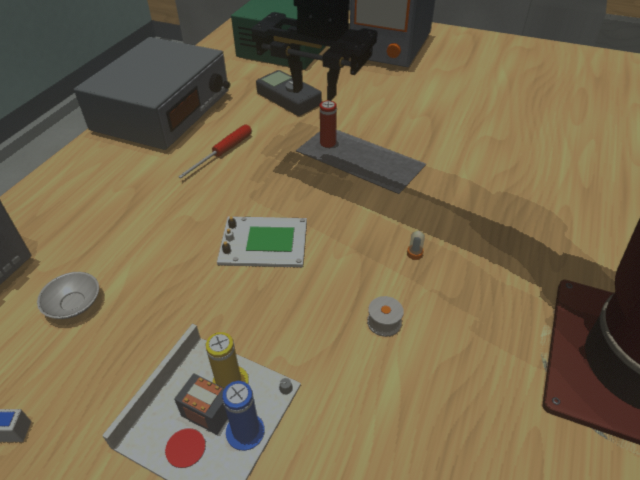

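Red stands upright on the mat at side (328,125). Next is yellow, at about (0.501, 0.2355).

```bash
python3 -m crank '60 -6 39 0 0 0 0;60 -6 39 0 0 0 0;60 -6 39 0 0 0 0;60 -6 39 0 0 0 0;60 -6 39 0 0 0 0;60 -6 39 0 0 0 0;60 -6 39 0 0 0 0;60 -6 39 0 0 0 0;60 -6 39 0 0 0 0;60 -6 39 0 0 0 0' && python3 -m crank '60 -6 39 0 0 0 0;60 -6 30 0 0 0 0;60 -2 11 0 0 0 0;60 0 0 0 0 0 0;60 0 0 -12 0 0 0;60 0 0 -12 0 0 0;60 0 0 -12 0 0 0;60 0 0 0 0 0 0;60 0 0 0 0 0 0;60 0 0 0 0 0 0'
```

```text
t: 14.02
ee_pos: [0.5149, 0.1597, 0.1684]
ee_rot: [[0.038, 0.999, 0.001], [0.999, -0.038, -0.0], [-0.0, 0.001, -1.0]]
force: [0.5, 0.0, -0.7]
gripper_width: 0.689
t: 14.85
ee_pos: [0.5016, 0.2374, 0.132]
ee_rot: [[0.039, 0.999, -0.0], [0.999, -0.039, -0.0], [-0.0, -0.0, -1.0]]
force: [0.1, -1.0, 1.2]
gripper_width: 0.692
```

```bash
python3 -m crank '60 0 -1 -10 0 0 0;60 0 -0.5 -12 0 0 0;60 0 0 -12 0 0 0;60 0 0 -12 0 0 0;60 0 0 -12 0 0 0;60 0 0 -12 0 0 0;60 0 0 -12 0 0 0;60 0 0 -8 0 0 0;60 0 0 -3 0 0 0;60 0 0 0 0 0 0' && python3 -m crank '45 0 0 0 0 0 0;40 0 0 0 0 0 0;36 0 0 0 0 0 0;34 0 0 0 0 0 0;30 0 0 0 0 0 0;20 0 0 0 0 0 0;20 0 0 0 0 0 0;20 0 0 0 0 0 0;20 0 0 0 0 0 0;20 0 0 0 0 0 0' 25
```

```text
t: 15.68
ee_pos: [0.501, 0.2364, 0.0381]
ee_rot: [[0.038, 0.999, -0.001], [0.999, -0.038, -0.0], [-0.0, -0.001, -1.0]]
force: [0.0, 0.1, -0.2]
gripper_width: 0.69
t: 16.52
ee_pos: [0.5016, 0.2365, 0.0393]
ee_rot: [[0.038, 0.999, 0.0], [0.999, -0.038, 0.0], [0.0, 0.0, -1.0]]
force: [-1.1, -0.3, 4.7]
gripper_width: 0.384
```

```bash
python3 -m crank '20 0 0 5 0 0 0;20 0 0 10 0 0 0;20 0 0 15 0 0 0;20 0 0 20 0 0 0;20 0 0 20 0 0 0;20 0 0 20 0 0 0;20 0 0 20 0 0 0;20 0 0 10 0 0 0;20 0 0 0 0 0 0;20 0 0 0 0 0 0'
```

```text
t: 17.35
ee_pos: [0.5015, 0.2364, 0.159]
ee_rot: [[0.038, 0.999, 0.001], [0.999, -0.038, 0.0], [0.0, 0.001, -1.0]]
force: [-0.5, 0.1, -0.9]
gripper_width: 0.384
```

```bash
python3 -m crank '20 0 -15 0 0 0 0;20 0 -30 0 0 0 0;20 1 -39 0 0 0 0;20 1 -39 0 0 0 0;20 1 -39 0 0 0 0;20 1 -39 0 0 0 0;20 1 -39 0 0 0 0;20 1 -39 0 0 0 0;20 1 -39 0 0 0 0;20 1 -39 0 0 0 0' && python3 -m crank '20 1 -39 0 0 0 0;20 0 -39 0 0 0 0;20 0 -39 0 0 0 0;20 0 -39 0 0 0 0;20 0 -20 0 0 0 0;20 0 -10 0 0 0 0;20 0 0 -10 0 0 0;20 0 0 -18 0 0 0;20 0 0 -10 0 0 0;20 0 0 0 0 0 0'
```

```text
t: 18.18
ee_pos: [0.5081, -0.1224, 0.1575]
ee_rot: [[0.038, 0.999, -0.002], [0.999, -0.038, 0.0], [0.0, -0.002, -1.0]]
force: [1.7, 0.0, -0.8]
gripper_width: 0.385
t: 19.02
ee_pos: [0.509, -0.3035, 0.1174]
ee_rot: [[0.036, 0.999, -0.005], [0.999, -0.036, 0.003], [0.003, -0.005, -1.0]]
force: [-1.2, 0.4, -1.4]
gripper_width: 0.387
```

```bash
python3 -m crank '20 1 -2 -10 0 0 0;20 0 -1 -15 0 0 0;20 0 0 -15 0 0 0;20 0 0 -14 0 0 0;20 0 0 -10 0 0 0;20 0 0 -8 0 0 0;20 0 0 -4 0 0 0;20 0 0 -2 0 0 0;20 0 0 0 0 0 0;20 0 0 0 0 0 0'
```

```text
t: 19.85
ee_pos: [0.5118, -0.3097, 0.0437]
ee_rot: [[0.038, 0.999, 0.001], [0.999, -0.038, -0.0], [-0.0, 0.001, -1.0]]
force: [-0.4, -0.6, -0.7]
gripper_width: 0.384
```

```bash
python3 -m crank '20 0 0 -3 0 0 0;20 0 0 -3 0 0 0;20 0 0 -1.5 0 0 0;20 0 0 -1 0 0 0;20 0 0 -0.7 0 0 0;20 0 0 -0.5 0 0 0;20 0 0 -0.5 0 0 0;20 0 0 0 0 0 0;20 0 0 0 0 0 0;20 0 0 0 0 0 0'
```

```text
t: 20.68
ee_pos: [0.5114, -0.3095, 0.0343]
ee_rot: [[0.038, 0.999, -0.0], [0.999, -0.038, -0.0], [-0.0, -0.0, -1.0]]
force: [-5.3, 3.2, 13.7]
gripper_width: 0.385
```

```bash
python3 -m crank '34 0 0 0.5 0 0 0;36 0 0 0 0 0 0;40 0 0 0 0 0 0;46 0 0 0 0 0 0;52 0 0 0 0 0 0;52 0 0 0 0 0 0;55 0 0 20 0 0 0;55 0 0 25 0 0 0;55 0 0 25 0 0 0;55 0 0 25 0 0 0' && python3 -m crank '60 0 0 25 0 0 -2;60 0 0 15 0 0 -4;60 0 20 0 0 0 -5;60 0 36 0 0 0 -5;60 0 39 0 0 0 -5;60 0 39 0 0 0 -5;60 0 39 0 0 0 -5;60 0 39 0 0 0 -5;60 0 39 0 0 0 -5;60 0 39 0 0 0 -5'
python3 - <<'E'
from h import *
im=look("side");cv2.imwrite("pics/side5.png",im["side"][:,:,::-1])
E
```

```text
t: 21.52
ee_pos: [0.5112, -0.3093, 0.1292]
ee_rot: [[0.038, 0.999, -0.0], [0.999, -0.038, 0.0], [0.0, -0.0, -1.0]]
force: [-0.3, 0.3, -0.4]
gripper_width: 0.631
t: 22.35
ee_pos: [0.5111, -0.0177, 0.1685]
ee_rot: [[0.748, 0.663, 0.0], [0.663, -0.748, -0.0], [0.0, 0.0, -1.0]]
force: [0.6, 0.4, -0.1]
gripper_width: 0.687
```

View pics/side5.png

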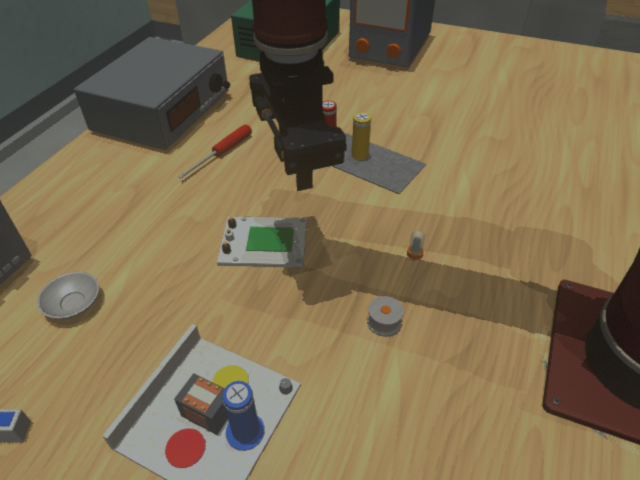

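Yellow and red are both upright on the mat. Next is blue, turning the jaws to -92°.

```bash
python3 -m crank '60 -8 38 0 0 0 -5.5;60 -8 38 0 0 0 -5.5;60 -8 38 0 0 0 -5.5;60 -8 38 0 0 0 -5.5;60 -8 38 0 0 0 -5.5;60 -8 38 0 0 0 -5.5;60 -8 38 0 0 0 -5.5;60 -7 38 0 0 0 -5;60 0 0 0 0 0 0;60 0 0 -10 0 0 0' && python3 -m crank '60 0 0 -12 0 0 0;60 0 0 -12 0 0 0;60 0 0 0 0 0 0;60 0 0 0 0 0 0;60 0 0 0 0 0 0;60 0 0 0 0 0 0;60 0 0 0 0 0 0;60 0 0 0 0 0 0;60 0 0 0 0 0 0;60 0 0 0 0 0 0'
```

```text
t: 23.23
ee_pos: [0.4482, 0.2877, 0.1596]
ee_rot: [[1.0, -0.024, 0.002], [-0.024, -1.0, 0.002], [0.002, -0.002, -1.0]]
force: [1.1, -0.1, 0.9]
gripper_width: 0.688
t: 24.07
ee_pos: [0.4485, 0.2846, 0.1345]
ee_rot: [[1.0, -0.03, 0.0], [-0.03, -1.0, 0.0], [0.0, -0.0, -1.0]]
force: [-0.3, 0.4, 0.0]
gripper_width: 0.686
```

```bash
python3 -m crank '60 0 1 -10 0 0 0;60 0 0.5 -12 0 0 0;60 0 0 -12 0 0 0;60 0 0 -12 0 0 0;60 0 0 -12 0 0 0;60 0 0 -12 0 0 0;60 0 0 -12 0 0 0;60 0 0 -10 0 0 0;60 0 0 -3 0 0 0;60 0 0 0 0 0 0' && python3 -m crank '45 0 0 0 0 0 0;40 0 0 0 0 0 0;36 0 0 0 0 0 0;34 0 0 0 0 0 0;30 0 0 0 0 0 0;20 0 0 0 0 0 0;20 0 0 0 0 0 0;20 0 0 0 0 0 0;20 0 0 0 0 0 0;20 0 0 0 0 0 0' 25
```

```text
t: 24.9
ee_pos: [0.4479, 0.2858, 0.0383]
ee_rot: [[1.0, -0.029, -0.002], [-0.029, -1.0, -0.001], [-0.002, 0.001, -1.0]]
force: [-0.7, -0.5, 0.4]
gripper_width: 0.688
t: 25.73
ee_pos: [0.4487, 0.2862, 0.0397]
ee_rot: [[1.0, -0.03, 0.001], [-0.03, -1.0, 0.0], [0.001, -0.0, -1.0]]
force: [-0.8, -0.4, 5.7]
gripper_width: 0.384
```

```bash
python3 -m crank '20 0 0 5 0 0 0;20 0 0 10 0 0 0;20 0 0 15 0 0 0;20 0 0 20 0 0 0;20 0 0 20 0 0 0;20 0 0 20 0 0 0;20 0 0 20 0 0 0;20 0 0 10 0 0 0;20 0 0 0 0 0 0;20 0 0 0 0 0 0'
```

```text
t: 26.57
ee_pos: [0.4485, 0.2859, 0.1593]
ee_rot: [[1.0, -0.03, 0.001], [-0.03, -1.0, -0.0], [0.001, 0.0, -1.0]]
force: [-0.5, 0.3, -1.6]
gripper_width: 0.385
```

```bash
python3 -m crank '20 5 -15 0 0 0 0;20 5 -30 0 0 0 0;20 5 -39 0 0 0 0;20 5 -39 0 0 0 0;20 5 -39 0 0 0 0;20 5 -39 0 0 0 0;20 5 -39 0 0 0 0;20 5 -39 0 0 0 0;20 5 -39 0 0 0 0;20 5 -39 0 0 0 0' && python3 -m crank '20 -11 -39 0 0 0 0;20 -11 -39 0 0 0 0;20 -11 -39 0 0 0 0;20 -11 -39 0 0 0 0;20 -11 -34 0 0 0 0;20 -8 -20 0 0 0 0;20 -3 -8 -10 0 0 0;20 0 0 -15 0 0 0;20 0 0 -10 0 0 0;20 0 0 0 0 0 0'
```

```text
t: 27.4
ee_pos: [0.4973, -0.073, 0.1578]
ee_rot: [[1.0, -0.03, -0.002], [-0.03, -1.0, 0.0], [-0.002, -0.0, -1.0]]
force: [0.7, 0.4, -0.6]
gripper_width: 0.387
t: 28.23
ee_pos: [0.4309, -0.2869, 0.1207]
ee_rot: [[1.0, -0.028, -0.005], [-0.028, -1.0, 0.003], [-0.005, -0.003, -1.0]]
force: [-0.2, -0.0, -1.3]
gripper_width: 0.388
```

```bash
python3 -m crank '20 1 0 -10 0 0 0;20 0 0 -15 0 0 0;20 0 0 -15 0 0 0;20 0 0 -14 0 0 0;20 0 0 -10 0 0 0;20 0 0 -8 0 0 0;20 0 0 -4 0 0 0;20 0 0 -2 0 0 0;20 0 0 0 0 0 0;20 0 0 0 0 0 0'
```

```text
t: 29.07
ee_pos: [0.4338, -0.2892, 0.0469]
ee_rot: [[1.0, -0.029, 0.001], [-0.029, -1.0, -0.0], [0.001, 0.0, -1.0]]
force: [-0.5, -0.5, -0.3]
gripper_width: 0.384
```

```bash
python3 -m crank '20 0 0 -2 0 0 0;20 0 0 -2 0 0 0;20 0 0 -1.5 0 0 0;20 0 0 -1 0 0 0;20 0 0 -0.5 0 0 0;20 0 0 0 0 0 0;20 0 0 0 0 0 0;20 0 0 0 0 0 0;20 0 0 0 0 0 0;20 0 0 0 0 0 0'
```

```text
t: 29.9
ee_pos: [0.4334, -0.289, 0.0394]
ee_rot: [[1.0, -0.03, 0.0], [-0.03, -1.0, -0.0], [0.0, -0.0, -1.0]]
force: [-0.2, 0.9, -1.1]
gripper_width: 0.389
```

Contact is expected at about 0.0345.

```bash
python3 -m crank '20 0 0 -1.5 0 0 0;20 0 0 -1 0 0 0;20 0 0 -1 0 0 0;20 0 0 -0.7 0 0 0;20 0 0 -0.5 0 0 0;20 0 0 -0.3 0 0 0;20 0 0 0 0 0 0;20 0 0 0 0 0 0;20 0 0 0 0 0 0;20 0 0 0 0 0 0'
```

```text
t: 30.73
ee_pos: [0.4334, -0.289, 0.0348]
ee_rot: [[1.0, -0.03, -0.0], [-0.03, -1.0, -0.0], [-0.0, 0.0, -1.0]]
force: [-2.9, 1.6, 5.7]
gripper_width: 0.381
```

```bash
python3 -m crank '34 0 0 0 0 0 0;36 0 0 0 0 0 0;40 0 0 0 0 0 0;46 0 0 0 0 0 0;52 0 0 0 0 0 0;52 0 0 0 0 0 0;55 0 0 20 0 0 0;55 0 0 25 0 0 0;55 0 0 25 0 0 0;55 0 0 25 0 0 0' && python3 -m crank '70 2 0 25 0 0 0;70 4 10 15 0 0 0;70 10 25 0 0 0 0;70 13 36 0 0 0 0;70 13 36 0 0 0 0;70 13 36 0 0 0 0;70 13 36 0 0 0 0;70 13 36 0 0 0 0;70 5 20 0 0 0 0;70 0 0 0 0 0 0'
cat > m5.py <<'E'
from h import *
im=look();M={}
for n in im:
    cv2.imwrite(f"pics/{n}6.png",im[n][:,:,::-1])
    for l in "transformer red_disc blue_disc yellow_disc".split():
        rs=ctrl.trace(n,l);print(n,l,[(round(r["p"],2),np.round(r["pixel"]),int(r["mask"].sum())) for r in rs])
        for i,r in enumerate(rs[:2]): np.save(f"m5_{n}_{l}_{i}.npy",r["mask"])
E
python3 m5.py
```

```text
t: 31.57
ee_pos: [0.4332, -0.2888, 0.1303]
ee_rot: [[1.0, -0.029, -0.0], [-0.029, -1.0, 0.0], [-0.0, -0.0, -1.0]]
force: [0.1, -0.6, -0.4]
gripper_width: 0.628
t: 32.4
ee_pos: [0.5204, -0.0479, 0.1695]
ee_rot: [[1.0, -0.022, 0.001], [-0.022, -1.0, 0.002], [0.001, -0.002, -1.0]]
force: [-0.4, 1.1, 0.1]
gripper_width: 0.803
top transformer [(0.6, array([149., 225.]), 985)]
top red_disc [(0.7, array([126., 225.]), 481), (0.44, array([473., 228.]), 6054)]
top blue_disc [(0.96, array([150., 260.]), 550)]
top yellow_disc [(0.88, array([179., 228.]), 552)]
side transformer [(0.82, array([203., 403.]), 2304)]
side red_disc [(0.74, array([186., 447.]), 1243)]
side blue_disc [(0.66, array([243., 429.]), 1172)]
side yellow_disc [(0.58, array([233., 380.]), 744)]
```

View pics/side6.png

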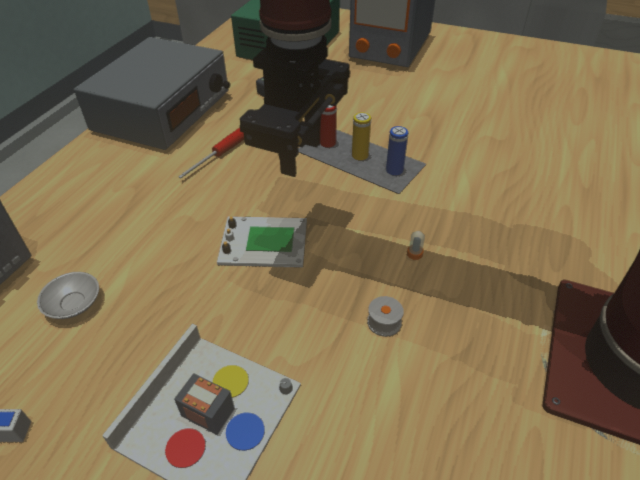

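View pics/top6.png

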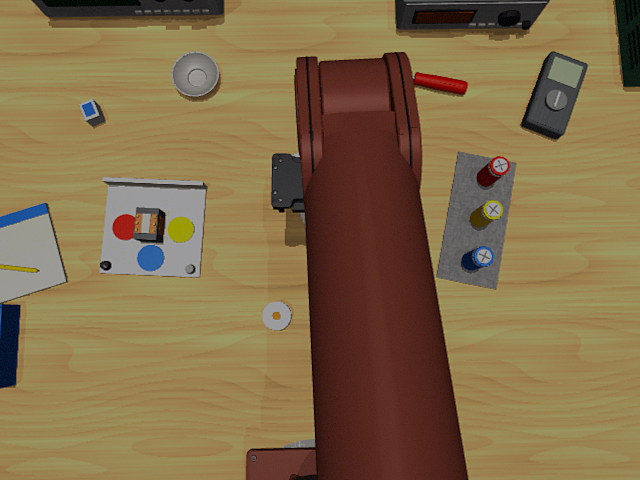

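All three capacitors stand on the mat. Now I'll fit the transformer and discs, using the released cans (known TCP positions) to get each camera's bias.

```bash
cat > m6.py <<'E'
from h import *
L=lambda n,l,i=0: np.load(f"m5_{n}_{l}_{i}.npy")
im={n:cv2.imread(f"pics/{n}6.png")[:,:,::-1].copy() for n in("top","side")}
S0={"red":[.5055,.335],"yellow":[.501,.2355],"blue":[.4485,.286]}
for n in im:
  hs=cv2.cvtColor(im[n],cv2.COLOR_RGB2HSV).astype(int)
  for c,g in S0.items():
    v=proj(n,[*g,.008]).round().astype(int)
    h0=hs[v[1]-2:v[1]+3,v[0]-2:v[0]+3].reshape(-1,3); h0=np.median(h0,0)
    dh=np.abs((hs[...,0]-h0[0]+90)%180-90)
    q=(dh<14)&(hs[...,1]>.55*h0[1])&(hs[...,2]>.5*h0[2])
    k,lab=cv2.connectedComponents(q.astype(np.uint8));q=lab==lab[v[1],v[0]]
    md=lambda p:cyl(p[0],p[1],.0075,.008,.024)
    print(n,c,q.sum(),fit({n:q},md,g),"net",fit({n:L(n,c+"_disc")},md,g))
  md=lambda p:box(p[0],p[1],p[2],.006,.051,.056,.040)
  print(n,"trafo",fit({n:L(n,"transformer")},md,[.5,.285,-.03],step=[.005,.005,.1]))
T={"red":(.5874,-.326),"yellow":(.5114,-.3093),"blue":(.4333,-.289)}
for n in im:
  for c in T:
    rs=ctrl.trace(n,c+"_cap")
    for r in rs[:1]: print(n,c,r["p"],fit({n:r["mask"]},lambda p:cyl(p[0],p[1],.003,.093,.017),T[c]),T[c])
E
python3 m6.py
```

```text
top red 567 (array([0.5057, 0.3323]), np.float64(0.18110670194003528)) net (array([0.5051, 0.3334]), np.float64(0.17684511434511435))
top yellow 520 (array([0.4989, 0.2331]), np.float64(0.06598557692307692)) net (array([0.4989, 0.2326]), np.float64(0.04812047101449275))
top blue 545 (array([0.4481, 0.2867]), np.float64(0.046674311926605504)) net (array([0.448, 0.286]), np.float64(0.04431818181818182))
top trafo (array([ 0.504 ,  0.2828, -0.0402]), np.float64(0.05634517766497462))
side red 1203 (array([0.5062, 0.3367]), np.float64(0.031795511221945134)) net (array([0.506 , 0.3366]), np.float64(0.03067176186645213))
side yellow 771 (array([0.5003, 0.2364]), np.float64(0.2136024643320363)) net (array([0.4999, 0.2362]), np.float64(0.2680611559139785))
side blue 1128 (array([0.4496, 0.2901]), np.float64(0.03246897163120567)) net (array([0.4492, 0.2899]), np.float64(0.027997013651877133))
side trafo (array([ 0.5051,  0.2862, -0.0811]), np.float64(0.036431206597222224))
top red 0.78 (array([ 0.5863, -0.3279]), np.float64(0.0834658187599364)) (0.5874, -0.326)
top yellow 0.82 (array([ 0.5092, -0.3101]), np.float64(0.12203427065026362)) (0.5114, -0.3093)
top blue 0.81 (array([ 0.4313, -0.2904]), np.float64(0.056799674267100975)) (0.4333, -0.289)
side red 0.62 (array([ 0.5868, -0.3214]), np.float64(0.2757468553459119)) (0.5874, -0.326)
side yellow 0.86 (array([ 0.514 , -0.3087]), np.float64(0.16436801675977653)) (0.5114, -0.3093)
side blue 0.86 (array([ 0.4344, -0.2893]), np.float64(0.03967576791808874)) (0.4333, -0.289)
```

```bash
python3 -m crank '70 0 20 0 0 0 -0.7;70 -2 36 0 0 0 -0.5;70 -2 39 0 0 0 -0.5;70 -2 39 0 0 0 0;70 -2 39 0 0 0 0;70 -2 39 0 0 0 0;70 -2 39 0 0 0 0;70 -2 39 0 0 0 0;70 -2 28 0 0 0 0;70 0 14 0 0 0 0' && python3 -m crank '70 0 0 -10 0 0 0;70 0 0 -20 0 0 0;70 0 0 -20 0 0 0;70 0 0 -20 0 0 0;70 0 0 -10 0 0 0;70 0 0 0 0 0 0;70 0 0 0 0 0 0;70 0 0 0 0 0 0;70 0 0 0 0 0 0;70 0 0 0 0 0 0'
```

```text
t: 34.03
ee_pos: [0.5017, 0.2829, 0.1695]
ee_rot: [[0.999, -0.054, -0.0], [-0.054, -0.999, 0.002], [-0.0, -0.002, -1.0]]
force: [0.4, 0.8, 0.7]
gripper_width: 0.806
t: 34.87
ee_pos: [0.5041, 0.2783, 0.0905]
ee_rot: [[0.998, -0.059, 0.002], [-0.059, -0.998, 0.001], [0.002, -0.001, -1.0]]
force: [-0.2, 0.3, 0.4]
gripper_width: 0.805
```

```bash
python3 -m crank '70 0 3 0 0 0 0;70 0 3 -6 0 0 0;70 0 0 -12 0 0 0;70 0 0 -14 0 0 0;70 0 0 -14 0 0 0;70 0 0 -12 0 0 0;70 0 0 -8 0 0 0;70 0 0 -6 0 0 0;70 0 0 -4 0 0 0;70 0 0 0 0 0 0'
```

```text
t: 35.7
ee_pos: [0.503, 0.2838, 0.0125]
ee_rot: [[0.998, -0.059, -0.001], [-0.059, -0.998, -0.0], [-0.001, 0.0, -1.0]]
force: [0.4, -0.3, 0.1]
gripper_width: 0.801
```

```bash
python3 -m crank '60 0 0 0 0 0 0;52 0 0 0 0 0 0;48 0 0 0 0 0 0;44 0 0 0 0 0 0;40 0 0 0 0 0 0;30 0 0 0 0 0 0;30 0 0 0 0 0 0;30 0 0 0 0 0 0;30 0 0 0 0 0 0;30 0 0 0 0 0 0' 45
```

```text
t: 36.53
ee_pos: [0.5035, 0.2842, 0.0136]
ee_rot: [[0.998, -0.059, 0.0], [-0.059, -0.998, 0.0], [0.0, -0.0, -1.0]]
force: [-0.9, 0.4, 4.3]
gripper_width: 0.457
```

```bash
python3 -m crank '30 0 0 3 0 0 0;30 0 0 8 0 0 0;30 0 0 12 0 0 0;30 0 0 15 0 0 0;30 0 0 15 0 0 0;30 0 0 15 0 0 0;30 0 0 12 0 0 0;30 0 0 8 0 0 0;30 0 0 0 0 0 0;30 0 0 0 0 0 0'
python3 - <<'E'
from h import *
im=look()
a=cv2.resize(im["top"][165:295,55:215],None,fx=2.5,fy=2.5);b=cv2.resize(im["side"][240:480,75:325],None,fx=1.6,fy=1.6)
h=min(len(a),len(b));cv2.imwrite("pics/a7.png",np.hstack([a[:h],b[:h]])[:,:,::-1])
E
```

```text
t: 37.37
ee_pos: [0.5035, 0.2839, 0.1015]
ee_rot: [[0.998, -0.059, 0.0], [-0.059, -0.998, -0.0], [0.0, -0.0, -1.0]]
force: [-0.5, -0.5, -5.4]
gripper_width: 0.459
```

View pics/a7.png

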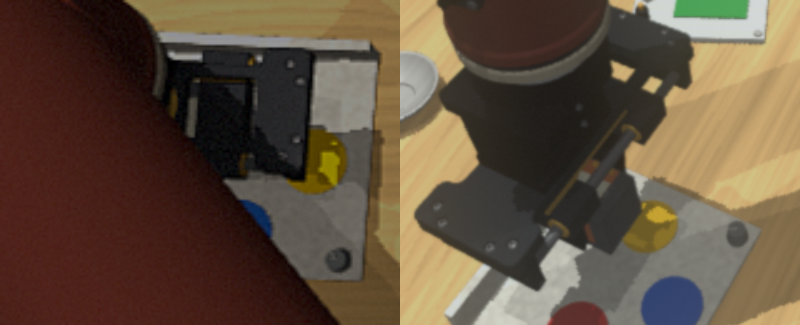

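```bash
python3 -m crank '30 2 -10 0 0 0 1;30 6 -25 0 0 0 2.8;30 8 -39 0 0 0 2.8;30 8 -39 0 0 0 2.8;30 8 -39 0 0 0 2.8;30 8 -39 0 0 0 2.8;30 8 -39 0 0 0 2.8;30 8 -39 0 0 0 2.8;30 7 -25 0 0 0 2.8;30 3 -13 0 0 0 0' && python3 -m crank '30 0 0 -10 0 0 0;30 0 0 -15 0 0 0;30 0 0 -15 0 0 0;30 0 0 -10 0 0 0;30 0 0 -5 0 0 0;30 0 0 0 0 0 0;30 0 0 0 0 0 0;30 0 0 0 0 0 0;30 0 0 0 0 0 0;30 0 0 0 0 0 0';  python3 - <<'E'
from h import *
im=look();print(ctrl.get_obs()["ee_pos"])
for n in im:
  rs=ctrl.trace(n,"transformer");print(n,[(round(r["p"],2),np.round(r["pixel"]),int(r["mask"].sum())) for r in rs])
  if rs:np.save(f"m8_{n}.npy",rs[0]["mask"])
  cv2.imwrite(f"pics/{n}8.png",im[n][:,:,::-1])
a=cv2.resize(im["top"][125:245,240:400],None,fx=2.5,fy=2.5);b=cv2.resize(im["side"][150:300,180:340],None,fx=2.5,fy=2.5)
h=min(len(a),len(b));cv2.imwrite("pics/a8.png",np.hstack([a[:h],b[-h:]])[:,:,::-1])
E
```

```text
t: 38.3
ee_pos: [0.5693, -0.0284, 0.1001]
ee_rot: [[0.941, 0.34, -0.002], [0.34, -0.941, -0.002], [-0.002, 0.001, -1.0]]
force: [0.3, -0.8, -5.4]
gripper_width: 0.454
t: 39.13
ee_pos: [0.5699, -0.0229, 0.047]
ee_rot: [[0.94, 0.342, 0.001], [0.342, -0.94, -0.0], [0.001, 0.001, -1.0]]
force: [0.6, 0.4, -5.1]
gripper_width: 0.454
[ 0.5697 -0.0231  0.0468]
top []
side [(0.73, array([276., 229.]), 148)]
```

View pics/a8.png

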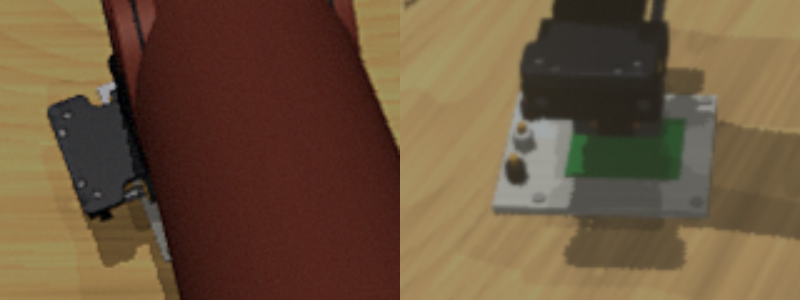

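```bash
python3 -m crank '30 0 0 -6 0 0 0;30 0 0 -8 0 0 0;30 0 0 -6 0 0 0;30 0 0 -3 0 0 0;30 0 0 -2 0 0 0;30 0 0 0 0 0 0;30 0 0 0 0 0 0;30 0 0 0 0 0 0;30 0 0 0 0 0 0;30 0 0 0 0 0 0';  python3 - <<'E'
from h import *
im=look("side");p=ctrl.get_obs()["ee_pos"];print(p)
b=im["side"][190:290,200:330].copy()
b=cv2.resize(b,None,fx=6,fy=6,interpolation=cv2.INTER_CUBIC)
b=np.clip(b.astype(float)*1.8,0,255).astype(np.uint8)
# predicted trafo box (centre at TCP) & pad
for X,c in((box(p[0],p[1],np.radians(20),p[2]-.0076,p[2]+.0374,.056,.040),(255,0,0)),(box(.5697,-.0232,np.radians(20),.01,.01,.076,.056),(255,255,0))):
    u=((proj("side",X)-[200,190]+.5)*6).astype(int)
    for i in range(4):
        cv2.line(b,tuple(u[i]),tuple(u[(i+1)%4]),c,1);cv2.line(b,tuple(u[i]),tuple(u[i+4]),c,1);cv2.line(b,tuple(u[4+i]),tuple(u[4+(i+1)%4]),c,1)
cv2.imwrite("pics/a9.png",b[:,:,::-1])
E
```

```text
t: 40.17
ee_pos: [0.5696, -0.023, 0.0216]
ee_rot: [[0.94, 0.342, 0.001], [0.342, -0.94, -0.0], [0.0, 0.0, -1.0]]
force: [-1.1, 0.6, -4.7]
gripper_width: 0.455
[ 0.5696 -0.023   0.0216]
```

View pics/a9.png

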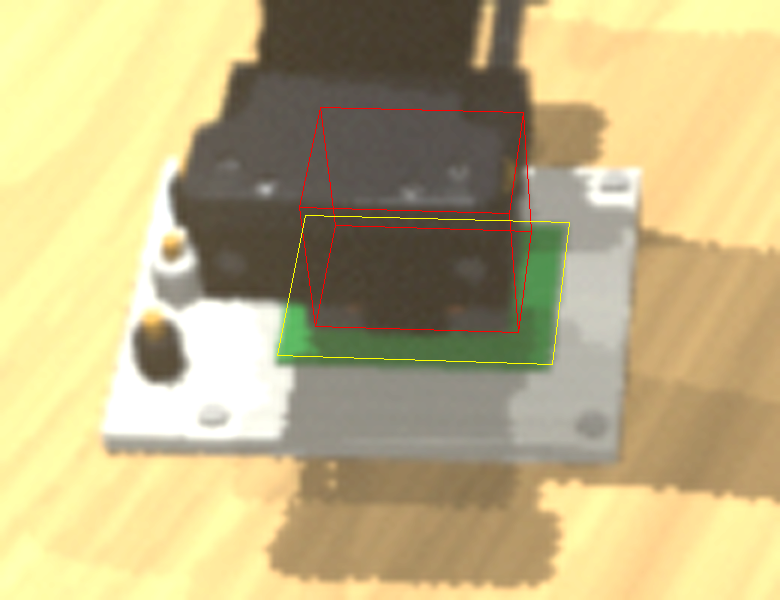

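The outline shows the block about 2 mm too far towards the posts, and an earlier measurement hinted at the same. I'll shift it by (-1.7, +0.3) mm and lower it.

```bash
python3 -m crank '30 -0.9 0.2 0 0 0 0;30 -0.8 0.1 0 0 0 0;30 0 0 -1 0 0 0;30 0 0 -1 0 0 0;30 0 0 -0.7 0 0 0;30 0 0 -0.5 0 0 0;30 0 0 -0.5 0 0 0;30 0 0 0 0 0 0;30 0 0 0 0 0 0;30 0 0 0 0 0 0'
```

```text
t: 41.05
ee_pos: [0.5677, -0.0227, 0.0176]
ee_rot: [[0.94, 0.342, 0.0], [0.342, -0.94, 0.0], [0.0, -0.0, -1.0]]
force: [0.3, 0.3, -4.5]
gripper_width: 0.454
```

```bash
python3 -m crank '30 0 0 -0.4 0 0 0;30 0 0 -0.4 0 0 0;30 0 0 -0.3 0 0 0;30 0 0 0 0 0 0;30 0 0 0 0 0 0;30 0 0 0 0 0 0;30 0 0 0 0 0 0;30 0 0 0 0 0 0;30 0 0 0 0 0 0;30 0 0 0 0 0 0'
```

```text
t: 41.88
ee_pos: [0.5678, -0.0227, 0.0176]
ee_rot: [[0.94, 0.342, 0.0], [0.342, -0.94, -0.0], [-0.0, 0.0, -1.0]]
force: [-6.8, -1.0, 7.9]
gripper_width: 0.457
```

Contact: the upward force is 7.9 N. I'll open, rise and look.

```bash
python3 -m crank '40 0 0 0 0 0 0;42 0 0 0 0 0 0;46 0 0 0 0 0 0;52 0 0 0 0 0 0;58 0 0 0 0 0 0;64 0 0 0 0 0 0;66 0 0 0 0 0 0;66 0 0 10 0 0 0;66 0 0 20 0 0 0;66 0 0 25 0 0 0' 25 && python3 -m crank '60 0 0 30 0 0 0;60 0 0 30 0 0 0;60 0 0 30 0 0 0;60 2 -15 0 0 0 0;60 2 -30 0 0 0 0;60 2 -36 0 0 0 0;60 2 -36 0 0 0 0;60 2 -36 0 0 0 0;60 2 -36 0 0 0 0;60 0 -20 0 0 0 0'
cat > chk.py <<'E'
from h import *
import sys
k=sys.argv[1];im=look();print(ctrl.get_obs()["ee_pos"])
for n in im:
  cv2.imwrite(f"pics/{n}{k}.png",im[n][:,:,::-1])
  for q in (im[n],):
    d=q.astype(int);g=(d[...,1]>1.5*d[...,0])&(d[...,1]>1.25*d[...,2])&(d[...,1]>40)
    w=np.zeros((480,640),bool); 
    if n=="top": w[150:230,280:370]=1
    else: w[215:270,235:310]=1
    g&=w
    if g.sum()>50:
      print(n,"pad px",g.sum())
      h=cv2.convexHull(np.argwhere(g)[:,::-1].astype(np.int32));m=np.zeros((480,640),np.uint8);cv2.fillConvexPoly(m,h,1)
  rs=ctrl.trace(n,"transformer");print(n,[(round(r["p"],2),np.round(r["pixel"]),int(r["mask"].sum())) for r in rs])
  if rs: print(n,"trafo",fit({n:rs[0]["mask"]},lambda p:box(p[0],p[1],p[2],.010,.055,.056,.040),[.5685,-.023,.35],step=[.004,.004,.05]))
a=cv2.resize(im["top"][140:240,270:380],None,fx=3.6,fy=3.6);b=cv2.resize(im["side"][190:290,210:320],None,fx=3.6,fy=3.6)
cv2.imwrite(f"pics/z{k}.png",np.hstack([a,b])[:,:,::-1])
E
python3 chk.py 10
```

```text
t: 42.72
ee_pos: [0.5665, -0.0226, 0.0714]
ee_rot: [[0.94, 0.342, -0.003], [0.342, -0.94, 0.001], [-0.002, -0.002, -1.0]]
force: [0.2, -0.1, -0.5]
gripper_width: 0.753
t: 43.55
ee_pos: [0.579, -0.2369, 0.1622]
ee_rot: [[0.941, 0.338, 0.0], [0.338, -0.941, -0.002], [-0.0, 0.002, -1.0]]
force: [-0.2, -0.6, -0.1]
gripper_width: 0.69
[ 0.5786 -0.2372  0.1618]
top pad px 391
top [(0.67, array([464., 233.]), 4064)]
top trafo (array([ 0.5685, -0.019 ,  0.35  ]), np.float64(1.2134750246062993))
side pad px 276
side [(0.66, array([270., 228.]), 1301)]
side trafo (array([ 0.5694, -0.021 ,  0.3544]), np.float64(0.03670253651037663))
```

View pics/z10.png

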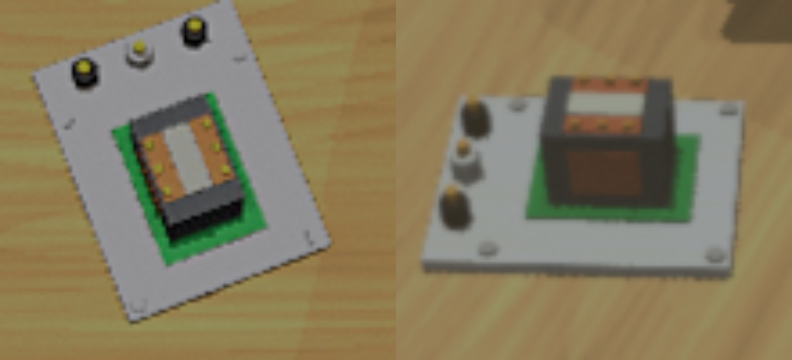

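View pics/top10.png

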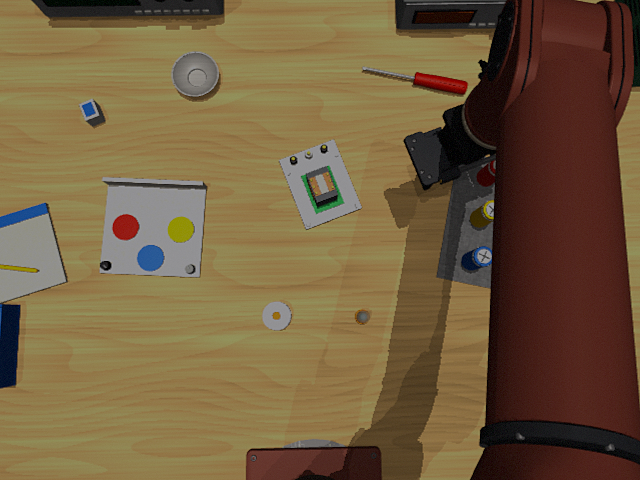

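Run:
```python
from h import *
im=cv2.imread("pics/top10.png")
x0,y0=275,140;b=cv2.resize(im[y0:y0+95,x0:x0+95],None,fx=6,fy=6,interpolation=cv2.INTER_CUBIC)
for X,c in((box(.5687,-.0255,.354,.01,.055,.056,.040),(0,0,255)),(box(.5687,-.0255,.354,.01,.01,.076,.056),(0,255,255))):
    u=((proj("top",X)-[x0,y0]+.5)*6).astype(int)
    for i in range(4):
        cv2.line(b,tuple(u[i]),tuple(u[(i+1)%4]),c,1);cv2.line(b,tuple(u[i]),tuple(u[i+4]),c,1);cv2.line(b,tuple(u[4+i]),tuple(u[4+(i+1)%4]),c,1)
cv2.imwrite("pics/z11.png",b)
```

```text
(no output)
```

View pics/z11.png

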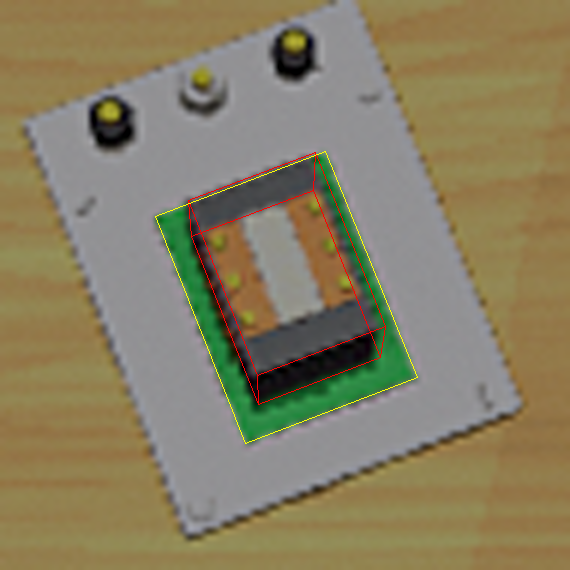

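The transformer is centred on the pad within about 1 mm and the yaw matches. Now red goes back.

```bash
python3 -m crank '60 1 -15 0 0 0 0;60 3 -28 0 0 0 0;60 3 -28 0 0 0 0;60 2 -13 0 0 0 0;60 0 -4 0 0 0 0;60 0 0 -10 0 0 0;60 0 0 -15 0 0 0;60 0 0 0 0 0 0;60 0 0 0 0 0 0;60 0 0 0 0 0 0'
```

```text
t: 44.58
ee_pos: [0.5891, -0.3182, 0.137]
ee_rot: [[0.939, 0.344, 0.0], [0.344, -0.939, 0.0], [0.0, -0.0, -1.0]]
force: [-0.9, -0.0, 0.2]
gripper_width: 0.689
```

```bash
python3 -m crank '60 -0.9 -4 0 0 0 0;60 -0.8 -3.5 -10 0 0 0;60 0 0 -15 0 0 0;60 0 0 -15 0 0 0;60 0 0 -15 0 0 0;60 0 0 -15 0 0 0;60 0 0 -15 0 0 0;60 0 0 -10 0 0 0;60 0 0 -6 0 0 0;60 0 0 0 0 0 0' && python3 -m crank '45 0 0 0 0 0 0;40 0 0 0 0 0 0;36 0 0 0 0 0 0;34 0 0 0 0 0 0;30 0 0 0 0 0 0;20 0 0 0 0 0 0;20 0 0 0 0 0 0;20 0 0 0 0 0 0;20 0 0 0 0 0 0;20 0 0 0 0 0 0' 25
```

```text
t: 45.42
ee_pos: [0.5862, -0.3271, 0.034]
ee_rot: [[0.94, 0.342, -0.002], [0.342, -0.94, 0.001], [-0.001, -0.002, -1.0]]
force: [0.0, 0.5, -0.2]
gripper_width: 0.691
t: 46.25
ee_pos: [0.5873, -0.3272, 0.0361]
ee_rot: [[0.94, 0.342, 0.001], [0.342, -0.94, -0.0], [0.0, 0.0, -1.0]]
force: [-1.4, 1.0, 5.3]
gripper_width: 0.386
```

```bash
python3 -m crank '20 0 0 5 0 0 0;20 0 0 10 0 0 0;20 0 0 15 0 0 0;20 0 0 20 0 0 0;20 0 0 20 0 0 0;20 0 0 20 0 0 0;20 0 0 20 0 0 0;20 0 0 10 0 0 0;20 0 0 0 0 0 0;20 0 0 0 0 0 0'
```

```text
t: 47.08
ee_pos: [0.587, -0.3273, 0.1555]
ee_rot: [[0.94, 0.342, 0.0], [0.342, -0.94, -0.0], [0.0, 0.0, -1.0]]
force: [-0.2, 0.3, -2.3]
gripper_width: 0.388
```

```bash
python3 -m crank '20 0 15 0 0 0 0;20 -2 30 0 0 0 0;20 -5 39 0 0 0 0;20 -5 39 0 0 0 0;20 -5 39 0 0 0 0;20 -5 39 0 0 0 0;20 -5 39 0 0 0 0;20 -5 39 0 0 0 0;20 -5 39 0 0 0 0;20 -5 39 0 0 0 0' && python3 -m crank '20 -5 39 0 0 0 0;20 -5 39 0 0 0 0;20 -5 39 0 0 0 0;20 -5 39 0 0 0 0;20 -5 39 0 0 0 0;20 -5 39 0 0 0 0;20 -5 39 0 0 0 0;20 -3 25 0 0 0 0;20 -1 12 0 0 0 0;20 0 6 0 0 0 0' && python3 -m crank '20 0 0 -10 0 0 0;20 0 0 -15 0 0 0;20 0 0 -15 0 0 0;20 0 0 -10 0 0 0;20 0 0 0 0 0 0;20 0 0 0 0 0 0;20 0 0 0 0 0 0;20 0 0 0 0 0 0;20 0 0 0 0 0 0;20 0 0 0 0 0 0'
```

```text
t: 47.92
ee_pos: [0.5431, 0.0321, 0.1541]
ee_rot: [[0.939, 0.343, -0.002], [0.343, -0.939, -0.0], [-0.002, -0.001, -1.0]]
force: [1.1, -0.3, -1.7]
gripper_width: 0.382
t: 48.75
ee_pos: [0.5037, 0.3482, 0.1541]
ee_rot: [[0.938, 0.346, -0.003], [0.346, -0.938, -0.0], [-0.002, -0.001, -1.0]]
force: [0.2, -0.5, -1.2]
gripper_width: 0.384
t: 49.58
ee_pos: [0.5063, 0.346, 0.1062]
ee_rot: [[0.94, 0.342, 0.001], [0.342, -0.94, 0.001], [0.001, -0.0, -1.0]]
force: [0.2, 0.3, -1.5]
gripper_width: 0.384
```

```bash
python3 -m crank '20 -0.5 -6 0 0 0 0;20 0 -5.7 -8 0 0 0;20 0 0 -14 0 0 0;20 0 0 -14 0 0 0;20 0 0 -10 0 0 0;20 0 0 -7 0 0 0;20 0 0 -4 0 0 0;20 0 0 -3 0 0 0;20 0 0 0 0 0 0;20 0 0 0 0 0 0'
python3 - <<'E'
from h import *
im=look("side");p=ctrl.get_obs()["ee_pos"];print(p)
b=im["side"];x0,y0=110,340
b=np.clip(cv2.resize(b[y0:480,x0:x0+180],None,fx=4,fy=4,interpolation=cv2.INTER_CUBIC)*1.5,0,255).astype(np.uint8)
cv2.imwrite("pics/a12.png",b[:,:,::-1])
E
```

```text
t: 50.42
ee_pos: [0.5056, 0.3344, 0.0457]
ee_rot: [[0.94, 0.342, 0.0], [0.342, -0.94, 0.0], [0.0, -0.0, -1.0]]
force: [0.2, -1.0, -0.5]
gripper_width: 0.39
[0.5058 0.3345 0.046 ]
```

View pics/a12.png

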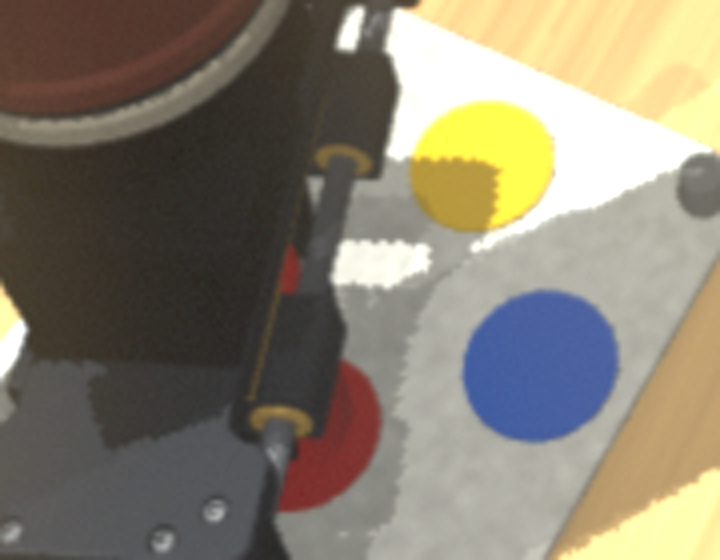

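```bash
python3 -m crank '20 0 0 -2 0 0 0;20 0 0 -1.5 0 0 0;20 0 0 -1 0 0 0;20 0 0 -0.5 0 0 0;20 0 0 -0.3 0 0 0;20 0 0 0 0 0 0;20 0 0 0 0 0 0;20 0 0 0 0 0 0;20 0 0 0 0 0 0;20 0 0 0 0 0 0'
```

```text
t: 51.3
ee_pos: [0.5057, 0.3341, 0.041]
ee_rot: [[0.94, 0.342, 0.001], [0.342, -0.94, -0.0], [0.0, 0.0, -1.0]]
force: [-2.2, -1.9, 5.9]
gripper_width: 0.387
```

```bash
python3 -m crank '34 0 0 0 0 0 0;36 0 0 0 0 0 0;40 0 0 0 0 0 0;46 0 0 0 0 0 0;52 0 0 0 0 0 0;52 0 0 0 0 0 0;55 0 0 20 0 0 0;55 0 0 30 0 0 0;55 0 0 35 0 0 0;55 0 0 35 0 0 0' && python3 -m crank '60 0 -15 0 0 0 0;60 0 -30 0 0 0 0;60 1 -36 0 0 0 0;60 1 -36 0 0 0 0;60 1 -36 0 0 0 0;60 1 -36 0 0 0 0;60 1 -36 0 0 0 0;60 1 -36 0 0 0 0;60 0 -36 0 0 0 0;60 0 -36 0 0 0 0' && python3 -m crank '60 0 -36 0 0 0 0;60 0 -36 0 0 0 0;60 0 -36 0 0 0 0;60 0 -36 0 0 0 0;60 0 -36 0 0 0 0;60 0 -36 0 0 0 0;60 0 -36 0 0 0 0;60 0 -36 0 0 0 0;60 0 -15 0 0 0 0;60 0 -7 0 0 0 0' && python3 -m crank '60 0 0 -10 0 0 0;60 0 0 -15 0 0 0;60 0 0 0 0 0 0;60 0 0 0 0 0 0;60 0 0 0 0 0 0;60 0 0 0 0 0 0;60 0 0 0 0 0 0;60 0 0 0 0 0 0;60 0 0 0 0 0 0;60 0 0 0 0 0 0'; python3 chk.py 13
```

```text
t: 52.13
ee_pos: [0.5049, 0.3339, 0.1612]
ee_rot: [[0.94, 0.342, -0.001], [0.342, -0.94, -0.0], [-0.001, -0.0, -1.0]]
force: [1.1, 0.3, 0.4]
gripper_width: 0.629
t: 52.97
ee_pos: [0.5112, -0.0006, 0.1605]
ee_rot: [[0.94, 0.342, 0.001], [0.342, -0.94, -0.0], [0.0, 0.0, -1.0]]
force: [1.0, 0.0, -0.1]
gripper_width: 0.69
t: 53.8
ee_pos: [0.5105, -0.3122, 0.1598]
ee_rot: [[0.941, 0.338, -0.001], [0.338, -0.941, -0.0], [-0.001, 0.0, -1.0]]
force: [0.8, -1.1, -0.6]
gripper_width: 0.687
t: 54.63
ee_pos: [0.5116, -0.309, 0.1355]
ee_rot: [[0.94, 0.342, 0.0], [0.342, -0.94, -0.0], [0.0, 0.0, -1.0]]
force: [-0.6, 0.5, 0.1]
gripper_width: 0.689
[ 0.5115 -0.3089  0.1353]
top pad px 387
top [(0.59, array([324., 189.]), 796)]
top trafo (array([ 0.5682, -0.0252,  0.3222]), np.float64(0.09241520100502512))
side pad px 275
side [(0.63, array([269., 230.]), 1204)]
side trafo (array([ 0.5695, -0.0224,  0.3792]), np.float64(0.09665697674418605))
```

View pics/side13.png

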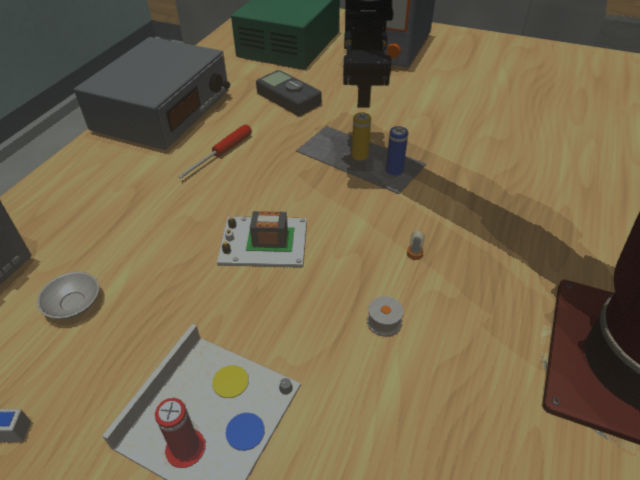

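Red stands on its disc (185,445) and the gripper is above yellow.

```bash
python3 -m crank '60 0 0 -10 0 0 0;60 0 0 -15 0 0 0;60 0 0 -15 0 0 0;60 0 0 -15 0 0 0;60 0 0 -15 0 0 0;60 0 0 -15 0 0 0;60 0 0 -10 0 0 0;60 0 0 -4 0 0 0;60 0 0 0 0 0 0;60 0 0 0 0 0 0' && python3 -m crank '45 0 0 0 0 0 0;40 0 0 0 0 0 0;36 0 0 0 0 0 0;34 0 0 0 0 0 0;30 0 0 0 0 0 0;20 0 0 0 0 0 0;20 0 0 0 0 0 0;20 0 0 0 0 0 0;20 0 0 0 0 0 0;20 0 0 0 0 0 0' 25
```

```text
t: 55.67
ee_pos: [0.5117, -0.3089, 0.0365]
ee_rot: [[0.94, 0.342, 0.0], [0.342, -0.94, 0.0], [0.0, 0.0, -1.0]]
force: [-0.5, 0.8, -0.7]
gripper_width: 0.69
t: 56.5
ee_pos: [0.5116, -0.309, 0.0365]
ee_rot: [[0.94, 0.342, 0.0], [0.342, -0.94, -0.0], [0.0, 0.0, -1.0]]
force: [-0.2, -0.1, 3.8]
gripper_width: 0.384
```

```bash
python3 -m crank '20 0 0 5 0 0 0;20 0 0 10 0 0 0;20 0 0 15 0 0 0;20 0 0 20 0 0 0;20 0 0 20 0 0 0;20 0 0 20 0 0 0;20 0 0 20 0 0 0;20 0 0 10 0 0 0;20 0 0 0 0 0 0;20 0 0 0 0 0 0'
```

```text
t: 57.33
ee_pos: [0.5115, -0.3089, 0.1563]
ee_rot: [[0.94, 0.342, 0.0], [0.342, -0.94, -0.0], [0.0, 0.0, -1.0]]
force: [0.1, 0.3, -0.9]
gripper_width: 0.388
```

```bash
python3 -m crank '20 0 15 0 0 0 0;20 0 30 0 0 0 0;20 -1 36 0 0 0 0;20 -1 36 0 0 0 0;20 -1 36 0 0 0 0;20 -1 36 0 0 0 0;20 -1 36 0 0 0 0;20 -1 36 0 0 0 0;20 -1 36 0 0 0 0;20 -1 36 0 0 0 0' && python3 -m crank '20 -1 36 0 0 0 0;20 -1 36 0 0 0 0;20 -1 36 0 0 0 0;20 -1 36 0 0 0 0;20 0 36 0 0 0 0;20 0 20 0 0 0 0;20 0 10 0 0 0 0;20 0 0 0 0 0 0;20 0 0 0 0 0 0;20 0 0 0 0 0 0' && python3 -m crank '20 0 0 -10 0 0 0;20 0 0 -15 0 0 0;20 0 0 -15 0 0 0;20 0 0 -10 0 0 0;20 0 0 0 0 0 0;20 0 0 0 0 0 0;20 0 0 0 0 0 0;20 0 0 0 0 0 0;20 0 0 0 0 0 0;20 0 0 0 0 0 0'
```

```text
t: 58.17
ee_pos: [0.5019, 0.0263, 0.1549]
ee_rot: [[0.94, 0.343, -0.002], [0.343, -0.94, 0.0], [-0.002, -0.001, -1.0]]
force: [1.5, -0.1, -1.5]
gripper_width: 0.385
t: 59.0
ee_pos: [0.4995, 0.2322, 0.1555]
ee_rot: [[0.94, 0.34, -0.001], [0.34, -0.94, -0.001], [-0.001, 0.001, -1.0]]
force: [-0.2, -0.3, -0.9]
gripper_width: 0.385
t: 59.83
ee_pos: [0.4998, 0.2343, 0.1068]
ee_rot: [[0.94, 0.342, 0.001], [0.342, -0.94, 0.0], [0.001, 0.0, -1.0]]
force: [-0.2, 0.5, -0.5]
gripper_width: 0.387
```

```bash
python3 -m crank '20 0 0 -8 0 0 0;20 0 0 -14 0 0 0;20 0 0 -14 0 0 0;20 0 0 -12 0 0 0;20 0 0 -8 0 0 0;20 0 0 -3 0 0 0;20 0 0 -2 0 0 0;20 0 0 0 0 0 0;20 0 0 0 0 0 0;20 0 0 0 0 0 0' && python3 -m crank '20 0 0 -1.5 0 0 0;20 0 0 -1 0 0 0;20 0 0 -0.7 0 0 0;20 0 0 -0.5 0 0 0;20 0 0 -0.4 0 0 0;20 0 0 -0.3 0 0 0;20 0 0 0 0 0 0;20 0 0 0 0 0 0;20 0 0 0 0 0 0;20 0 0 0 0 0 0'
```

```text
t: 60.67
ee_pos: [0.4999, 0.2343, 0.0458]
ee_rot: [[0.94, 0.342, 0.001], [0.342, -0.94, 0.0], [0.001, -0.0, -1.0]]
force: [-0.1, 0.3, -0.7]
gripper_width: 0.386
t: 61.5
ee_pos: [0.4996, 0.2341, 0.0415]
ee_rot: [[0.94, 0.342, 0.0], [0.342, -0.94, -0.0], [0.0, 0.0, -1.0]]
force: [-3.7, -1.3, 6.6]
gripper_width: 0.387
```

```bash
python3 -m crank '34 0 0 0 0 0 0;36 0 0 0 0 0 0;40 0 0 0 0 0 0;46 0 0 0 0 0 0;52 0 0 0 0 0 0;52 0 0 0 0 0 0;55 0 0 20 0 0 0;55 0 0 30 0 0 0;55 0 0 35 0 0 0;55 0 0 35 0 0 0' && python3 -m crank '60 0 -15 0 0 0 0;60 0 -30 0 0 0 0;60 0 -36 0 0 0 0;60 0 -36 0 0 0 0;60 0 -36 0 0 0 0;60 0 -36 0 0 0 0;60 0 -36 0 0 0 0;60 0 -36 0 0 0 0;60 -6 -36 0 0 0 0;60 -10 -36 0 0 0 0' && python3 -m crank '60 -10 -36 0 0 0 0;60 -10 -36 0 0 0 0;60 -10 -36 0 0 0 0;60 -10 -36 0 0 0 0;60 -7 -30 0 0 0 0;60 -3 -16 0 0 0 0;60 0 0 -10 0 0 0;60 0 0 -15 0 0 0;60 0 0 0 0 0 0;60 0 0 0 0 0 0' && python3 -m crank '60 0 0 0 0 0 0;60 0 0 0 0 0 0;60 0 0 0 0 0 0;60 0 0 0 0 0 0;60 0 0 0 0 0 0;60 0 0 0 0 0 0;60 0 0 0 0 0 0;60 0 0 0 0 0 0;60 0 0 0 0 0 0;60 0 0 0 0 0 0'
```

```text
t: 62.33
ee_pos: [0.4989, 0.234, 0.1618]
ee_rot: [[0.94, 0.342, -0.001], [0.342, -0.94, -0.0], [-0.001, -0.0, -1.0]]
force: [0.9, 0.5, -0.0]
gripper_width: 0.627
t: 63.17
ee_pos: [0.4835, -0.1005, 0.1609]
ee_rot: [[0.94, 0.342, 0.001], [0.342, -0.94, 0.0], [0.001, 0.0, -1.0]]
force: [1.2, 0.3, -0.3]
gripper_width: 0.688
t: 64.0
ee_pos: [0.4332, -0.2878, 0.1351]
ee_rot: [[0.939, 0.343, -0.002], [0.343, -0.939, 0.001], [-0.001, -0.002, -1.0]]
force: [0.8, -0.3, 0.1]
gripper_width: 0.689
t: 64.83
ee_pos: [0.4335, -0.2889, 0.1358]
ee_rot: [[0.94, 0.342, 0.0], [0.342, -0.94, 0.0], [0.0, -0.0, -1.0]]
force: [-0.3, 0.9, -0.6]
gripper_width: 0.691
```

```bash
python3 -m crank '60 0 0 -10 0 0 0;60 0 0 -15 0 0 0;60 0 0 -15 0 0 0;60 0 0 -15 0 0 0;60 0 0 -15 0 0 0;60 0 0 -15 0 0 0;60 0 0 -10 0 0 0;60 0 0 -4 0 0 0;60 0 0 0 0 0 0;60 0 0 0 0 0 0' && python3 -m crank '45 0 0 0 0 0 0;40 0 0 0 0 0 0;36 0 0 0 0 0 0;34 0 0 0 0 0 0;30 0 0 0 0 0 0;20 0 0 0 0 0 0;20 0 0 0 0 0 0;20 0 0 0 0 0 0;20 0 0 0 0 0 0;20 0 0 0 0 0 0' 25
```

```text
t: 65.67
ee_pos: [0.4337, -0.289, 0.0371]
ee_rot: [[0.94, 0.342, 0.0], [0.342, -0.94, 0.0], [0.0, 0.0, -1.0]]
force: [0.2, -0.1, -0.1]
gripper_width: 0.687
t: 66.5
ee_pos: [0.4336, -0.289, 0.037]
ee_rot: [[0.94, 0.342, 0.0], [0.342, -0.94, -0.0], [0.0, 0.0, -1.0]]
force: [-0.6, 0.8, 4.6]
gripper_width: 0.386
```

```bash
python3 -m crank '20 0 0 5 0 0 0;20 0 0 10 0 0 0;20 0 0 15 0 0 0;20 0 0 20 0 0 0;20 0 0 20 0 0 0;20 0 0 20 0 0 0;20 0 0 20 0 0 0;20 0 0 15 0 0 0;20 0 0 0 0 0 0;20 0 0 0 0 0 0'; python3 chk.py 14
```

```text
t: 67.33
ee_pos: [0.4338, -0.2891, 0.1627]
ee_rot: [[0.94, 0.342, 0.001], [0.342, -0.94, -0.001], [0.001, 0.001, -1.0]]
force: [0.2, -0.7, -2.0]
gripper_width: 0.385
[ 0.4329 -0.2886  0.161 ]
top pad px 389
top [(0.87, array([324., 187.]), 860)]
top trafo (array([ 0.568 , -0.0244,  0.3434]), np.float64(0.03822674418604651))
side pad px 275
side [(0.87, array([268., 230.]), 1329)]
side trafo (array([ 0.5691, -0.0204,  0.3427]), np.float64(0.036963882618510156))
```

View pics/top14.png

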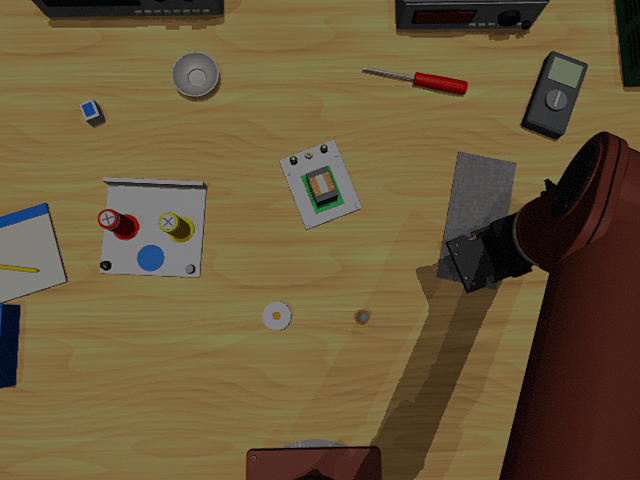

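Red and yellow are back, and blue is held. Its target is (0.4488, 0.2878).

```bash
python3 -m crank '20 4 15 0 0 0 0;20 6 30 0 0 0 0;20 6 36 0 0 0 0;20 6 36 0 0 0 0;20 6 36 0 0 0 0;20 6 36 0 0 0 0;20 6 36 0 0 0 0;20 6 36 0 0 0 0;20 6 36 0 0 0 0;20 0 36 0 0 0 0' && python3 -m crank '20 -4 36 0 0 0 0;20 -6 36 0 0 0 0;20 -6 36 0 0 0 0;20 -6 36 0 0 0 0;20 -6 36 0 0 0 0;20 -6 36 0 0 0 0;20 -3 18 0 0 0 0;20 0 10 0 0 0 0;20 0 0 0 0 0 0;20 0 0 0 0 0 0' && python3 -m crank '20 0 0 -10 0 0 0;20 0 0 -15 0 0 0;20 0 0 -15 0 0 0;20 0 0 -10 0 0 0;20 0 0 0 0 0 0;20 0 0 0 0 0 0;20 0 0 0 0 0 0;20 0 0 0 0 0 0;20 0 0 0 0 0 0;20 0 0 0 0 0 0'
```

```text
t: 68.37
ee_pos: [0.4856, 0.0459, 0.1612]
ee_rot: [[0.94, 0.342, -0.001], [0.342, -0.94, 0.001], [-0.0, -0.001, -1.0]]
force: [0.6, -1.3, -0.9]
gripper_width: 0.384
t: 69.2
ee_pos: [0.4487, 0.287, 0.1611]
ee_rot: [[0.94, 0.342, -0.001], [0.342, -0.94, -0.001], [-0.001, 0.0, -1.0]]
force: [0.6, -0.5, -1.5]
gripper_width: 0.389
t: 70.03
ee_pos: [0.4488, 0.2883, 0.1124]
ee_rot: [[0.94, 0.342, 0.001], [0.342, -0.94, 0.0], [0.001, -0.0, -1.0]]
force: [0.1, -0.7, -1.7]
gripper_width: 0.385
```

```bash
python3 -m crank '20 0 -0.5 -8 0 0 0;20 0 0 -14 0 0 0;20 0 0 -14 0 0 0;20 0 0 -12 0 0 0;20 0 0 -10 0 0 0;20 0 0 -5 0 0 0;20 0 0 -3 0 0 0;20 0 0 0 0 0 0;20 0 0 0 0 0 0;20 0 0 0 0 0 0' && python3 -m crank '20 0 0 -1.5 0 0 0;20 0 0 -1 0 0 0;20 0 0 -0.7 0 0 0;20 0 0 -0.5 0 0 0;20 0 0 -0.4 0 0 0;20 0 0 -0.3 0 0 0;20 0 0 0 0 0 0;20 0 0 0 0 0 0;20 0 0 0 0 0 0;20 0 0 0 0 0 0'
```

```text
t: 70.87
ee_pos: [0.4489, 0.2879, 0.0464]
ee_rot: [[0.94, 0.342, 0.001], [0.342, -0.94, 0.0], [0.001, -0.0, -1.0]]
force: [-0.3, -0.4, -0.8]
gripper_width: 0.39
t: 71.7
ee_pos: [0.4486, 0.2876, 0.0421]
ee_rot: [[0.94, 0.342, 0.0], [0.342, -0.94, -0.0], [0.0, 0.0, -1.0]]
force: [-2.4, -1.8, 6.9]
gripper_width: 0.386
```

```bash
python3 -m crank '34 0 0 0 0 0 0;36 0 0 0 0 0 0;40 0 0 0 0 0 0;46 0 0 0 0 0 0;52 0 0 0 0 0 0;52 0 0 0 0 0 0;55 0 0 20 0 0 0;55 0 0 30 0 0 0;55 0 0 35 0 0 0;55 0 0 35 0 0 0' && python3 -m crank '60 0 -15 0 0 0 0;60 0 -30 0 0 0 0;60 5 -36 0 0 0 0;60 5 -36 0 0 0 0;60 5 -36 0 0 0 0;60 5 -36 0 0 0 0;60 5 -36 0 0 0 0;60 5 -36 0 0 0 0;60 6 -36 0 0 0 0;60 0 -36 0 0 0 0' && python3 -m crank '60 0 -36 0 0 0 0;60 0 -36 0 0 0 0;60 0 -36 0 0 0 0;60 0 -25 0 0 0 0;60 0 -10 0 0 0 0;60 0 0 0 0 0 0;60 0 0 0 0 0 0;60 0 0 0 0 0 0;60 0 0 0 0 0 0;60 0 0 0 0 0 0'; python3 chk.py 15
python3 - <<'E'
from h import *
a=cv2.imread("pics/top15.png")[165:295,85:225];b=cv2.imread("pics/side15.png")[320:480,95:305]
cv2.imwrite("pics/z16.png",np.hstack([cv2.resize(a,(377,350),interpolation=cv2.INTER_CUBIC),cv2.resize(b,(420,350),interpolation=cv2.INTER_CUBIC)]))
D={"red":(.5058,.3343),"yellow":(.4996,.2343),"blue":(.4488,.2878)}
for n in("top","side"):
  for c,g in D.items():
    for r in ctrl.trace(n,c+"_cap")[:1]: print(n,c,fit({n:r["mask"]},lambda p:cyl(p[0],p[1],.008,.098,.017),g))
E
```

```text
t: 72.53
ee_pos: [0.4478, 0.2875, 0.1624]
ee_rot: [[0.939, 0.343, -0.001], [0.343, -0.939, -0.0], [-0.001, -0.0, -1.0]]
force: [0.0, 0.6, -0.3]
gripper_width: 0.63
t: 73.37
ee_pos: [0.485, -0.0473, 0.1616]
ee_rot: [[0.94, 0.342, 0.001], [0.342, -0.94, -0.0], [0.001, 0.0, -1.0]]
force: [0.6, 0.4, -0.6]
gripper_width: 0.689
t: 74.2
ee_pos: [0.4848, -0.1869, 0.1616]
ee_rot: [[0.939, 0.344, 0.0], [0.344, -0.939, 0.0], [0.0, 0.0, -1.0]]
force: [-0.1, 0.2, 1.4]
gripper_width: 0.69
[ 0.4847 -0.1875  0.1616]
top pad px 391
top [(0.91, array([324., 187.]), 860)]
top trafo (array([ 0.5678, -0.0246,  0.3526]), np.float64(0.04440406976744186))
side pad px 279
side [(0.71, array([269., 230.]), 1211)]
side trafo (array([ 0.5695, -0.0213,  0.4052]), np.float64(0.09295004128819158))
top red (array([0.505 , 0.3313]), np.float64(0.11017940717628705))
top yellow (array([0.498 , 0.2321]), np.float64(0.06239424703891709))
top blue (array([0.4473, 0.2848]), np.float64(0.045826833073322935))
side red (array([0.5064, 0.3358]), np.float64(0.06527777777777778))
side yellow (array([0.4999, 0.2348]), np.float64(0.11851092896174864))
side blue (array([0.4485, 0.2887]), np.float64(0.048636091127098324))
```

View pics/z16.png

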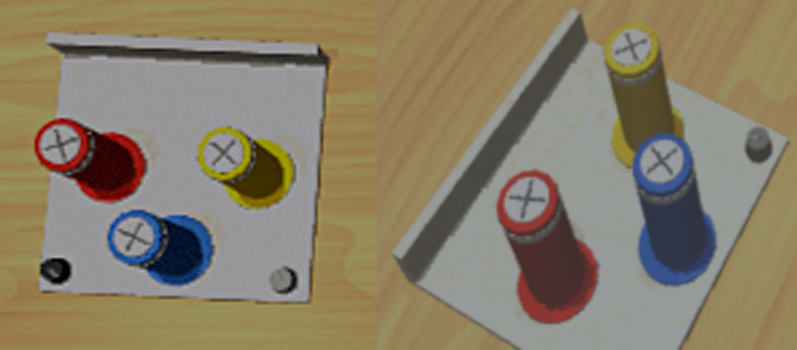

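Measured per camera, all three cans stand within about 1.8 mm of their disc centres. The transformer is within about 1 mm of the pad centre, and the gripper is clear. I'm handing it in.

```bash
python3 -c "
from cell import ctrl
print(ctrl.finish_job(), ctrl.get_obs()['t'])"
```

```text
the job is handed in; nothing more can be done
the job is handed in; nothing more can be done
```

I carried out the task in the order asked and handed it in at about 75 s of the 147 s allowed. All three capacitors went upright onto the mat. The transformer then went onto the green pad, and red, yellow and blue went back to their own discs. I saw nothing tip or drop, and the highest force I read was about 15 N.

**Last checks**
- **Capacitors:** all three stand upright, about 1 to 2 mm from the middle of their discs, slightly towards the robot's right (-y).
- **Transformer:** it is about 1 mm from the pad's centre. Its yaw matches the pad to about 1° in most fits. The last side-view fit gave 4° more, but that fit was poorer and the same view had agreed to about 1° earlier.
- **Gripper:** it was clear of everything when I handed in.

**Disagreements:** the two cameras differ by about 1 to 2 mm in x and 2 to 4 mm in y. I averaged them, correcting with the known positions of cans I had held. The networks missed or mislabelled an item a few times (for example, the mat reported as the transformer). I dropped those after checking the pictures.

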